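# Clear the lathe bench after a chuck change

### The job

Clear the lathe bench after the set-up: hang every lifting eye nut by its ring on the rack, one to a peg, and stand every collet chuck nut down, shank up, in the divided crate, one to a cell and down on the cell's floor. Any peg and any cell will do; leave everything at rest, and do not disturb the dial gauge, the oil bottle or the boring bar.

Things in the scene. Friction and masses are not known exactly. Their poses are not given: they have to be found in the camera images.
- rack: Fixed grey steel rack, left: base 110 x 310 x 12 mm, two end uprights and a 34 mm high crossbar (tops 177 mm above the bench), three round level pegs 12 mm thick, 95 mm apart, axes 160 mm above the bench. Origin: bench level below the crossbar. Pegs point along own -x, 100 mm long from the crossbar; each ends in an upturned tip rising to 16 mm above the peg's axis
- crate: Fixed grey plastic tool crate, open on top, on the right of the bench: 218 (own x) x 147 (own y) x 45 mm high, floor and walls 5 mm, divided into 3 (along x) x 2 (along y) square cells of 66 mm, centred at own x = -71, 0, 71 mm and y = -35.5, 35.5 mm; cell floor 5 mm up. Origin: centre of the underside. All cells are empty at the start
- peg0 (a point): Point on the axis of one rack peg, half-way along it (50 mm from the crossbar's front face, 50 mm from the tip); axes as the rack's: the peg points along -x, z is up
- peg1 (a point): Point on the axis of one rack peg, half-way along it (50 mm from the crossbar's front face, 50 mm from the tip); axes as the rack's: the peg points along -x, z is up
- peg2 (a point): Point on the axis of one rack peg, half-way along it (50 mm from the crossbar's front face, 50 mm from the tip); axes as the rack's: the peg points along -x, z is up
- eye0: Steel lifting eye nut (may be absent), about 0.36 kg, 74 mm tall: upright ring, 72 mm outer and 40 mm inner diameter, 16 mm thick, on a round foot 46 mm wide, 16 mm high. Origin: centre of the foot's underside; own z up through the ring, own y along the axis of the hole. Can be pinched from above across the top of the rim (16 mm of rim above the hole)
- eye0_hole (a point): Centre of that eye nut's hole, 38 mm above the underside of its foot
- eye1: Steel lifting eye nut (may be absent), about 0.36 kg, 74 mm tall: upright ring, 72 mm outer and 40 mm inner diameter, 16 mm thick, on a round foot 46 mm wide, 16 mm high. Origin: centre of the foot's underside; own z up through the ring, own y along the axis of the hole. Can be pinched from above across the top of the rim (16 mm of rim above the hole)
- eye1_hole (a point): Centre of that eye nut's hole, 38 mm above the underside of its foot
- eye2: Steel lifting eye nut (may be absent), about 0.36 kg, 74 mm tall: upright ring, 72 mm outer and 40 mm inner diameter, 16 mm thick, on a round foot 46 mm wide, 16 mm high. Origin: centre of the foot's underside; own z up through the ring, own y along the axis of the hole. Can be pinched from above across the top of the rim (16 mm of rim above the hole)
- eye2_hole (a point): Centre of that eye nut's hole, 38 mm above the underside of its foot
- chuck0: Collet chuck (may be absent), about 0.5 kg, standing on its dark nut with its plain round shank up: nut 50 mm in diameter and 25 mm high, collar 40 mm in diameter up to 37 mm, shank 20 mm in diameter up to 92 mm. Origin: centre of the underside of the nut, z up along the shank
- chuck1: Collet chuck (may be absent), about 0.5 kg, standing on its dark nut with its plain round shank up: nut 50 mm in diameter and 25 mm high, collar 40 mm in diameter up to 37 mm, shank 20 mm in diameter up to 92 mm. Origin: centre of the underside of the nut, z up along the shank
- chuck2: Collet chuck (may be absent), about 0.5 kg, standing on its dark nut with its plain round shank up: nut 50 mm in diameter and 25 mm high, collar 40 mm in diameter up to 37 mm, shank 20 mm in diameter up to 92 mm. Origin: centre of the underside of the nut, z up along the shank
- chuck3: Collet chuck (may be absent), about 0.5 kg, standing on its dark nut with its plain round shank up: nut 50 mm in diameter and 25 mm high, collar 40 mm in diameter up to 37 mm, shank 20 mm in diameter up to 92 mm. Origin: centre of the underside of the nut, z up along the shank
- chuck4: Collet chuck (may be absent), about 0.5 kg, standing on its dark nut with its plain round shank up: nut 50 mm in diameter and 25 mm high, collar 40 mm in diameter up to 37 mm, shank 20 mm in diameter up to 92 mm. Origin: centre of the underside of the nut, z up along the shank
- dial_stand: Bystander: dial gauge on a magnetic base, base 50 x 60 x 50 mm, 195 mm tall; origin under the base
- oil_bottle: Bystander: white oil bottle, 52 mm in diameter, 130 mm tall; origin under it
- boring_bar: Bystander: dark round boring bar lying on the bench, 32 mm thick, 155 mm long; origin under it

How it is judged:
By the outcome, as a careful person would: the job done as asked, in the order asked, and still so for the second after the job is handed in, with the robot touching nothing.
Of eye0, eye1, eye2 only 2 to 3 are there at a start; the rules pass over those that are not, and their reading is None.
Of chuck0, chuck1, chuck2, chuck3, chuck4 only 4 to 5 are there at a start; the rules pass over those that are not, and their reading is None.
At some moment in a run one of chuck0, chuck1, chuck2, chuck3, chuck4 may be knocked a few centimetres aside while the robot is not near it.
It also fails if it takes over 210 s, if anything falls off the work surface, if the arm or the gripper's body presses on something with over 40 N, if the wrist force passes 120 N, or if a joint passes its speed limit or range.

### The arm

A 6-joint arm with a two-finger parallel gripper is mounted at the origin on the work surface. World frame = base frame: x ahead of the robot, y to its left, z up, the work surface at z = 0. Lengths are in m, angles in degrees, forces in N, time in s.
With the tool pointing down it reaches from about 0.3 to 0.75 m from the base axis. Payload 8.5 kg.
Tool frame: the origin (TCP) lies midway between the tips of the shut fingers; the grasp point (between the pads) lies 19 mm behind it; z points along the fingers, y is the line along which they close (so a half turn about z gives the same grasp; the last joint's range is limited). The gripper opens to 85 mm and grips with 20 to 120 N. Pads are 22 mm wide; open, the fingers measure 114 mm over their backs; the gripper's body (76 mm by 85 mm) begins 54 mm behind the grasp point. The pads swing forward as they close: fully open they stand 13 mm farther back than shut.
Start: joints at [63.925, 21.807, 74.336, -0, 83.858, -12.336], TCP at [0.131, 0.534, 0.205] pointing down, gripper open.
Joint ranges: [-178.18, 178.18], [-50.72, 133.34], [12.68, 142.11], [-81.47, 261.47], [9.98, 163.14], [-165.26, 165.26]. Speed limits (degrees/s): [136.94, 136.94, 180, 180, 180, 180].

### API

Orientations are given as a 3x3 rotation matrix whose columns are the frame's x, y, z axes.
In Python, from rig import observe, optics, order, spotter gives the robot as it stands.
- The arm moves only by the tool move_arm, never from a script. Its argument "series" is text: rows parted by semicolons, each of 5 numbers parted by spaces: the shift along the tool's x, y, z in cm, then the turn about the tool's z in degrees, then the opening, from -1 (shut) to 1 (fully open). A call has 1 to 8 rows; each row is the pose to reach, as a shift and turn from the pose commanded when the call began, along the tool's axes at that moment; what a row does not reach only later rows make up. A row lasts 1/8 s, in which the tool goes at most 62.5 mm and 10.7 degrees, less where a joint would pass 70% of its speed; a pose out of reach is approached as far as the arm can. A call with a gripper value outside its range is refused whole. The fingers move at their own pace and stop on an object; "force" is the grip in N (left out, the last holds). Time passes only in rows, so rows that repeat a pose let the fingers close. It gives the time, the measured TCP pose, the force, the opening and the grip force at its end, in the units of the state.
- observe(): the state, without advancing time (a new reading comes with each control period).
- optics.get_image(name): name is "side" or "top" or "wrist"; returns a dict with "pixels" (480x640x3 uint8, blue, green, red), "camera_matrix" (3x3 intrinsics, pixels), "rvec" (rotation vector, rad) and "tvec" (3), from world to camera coordinates, as OpenCV has them. Camera axes: x right, y down, z forward; pixel columns grow to the right and rows downward; lengths in m; the calibration is good to about 2 mm. The wrist camera is an equidistant fisheye: a pixel r from the principal point sees the ray r / f radians off the axis. A picture is of the moment at which its call begins. There is no depth.
- order.close_job(): hands the job in; it is judged then, once.
Trained networks look in the newest picture that a camera, given by its name, has taken for a name from the list of things; names that differ only in an ending like _2 or _b are one class to them, and where a whole thing is asked for, a point or a joint stands for the part that bears it (a point fixed in the world has none). Each returns a list of dicts, best first, with "score" (0 to 1); they miss things now and then, are a little off and sometimes report something else, mostly with a low value. They report only what shows in the picture. A call takes as long as a camera call.
- spotter.find_in(thing, camera): "point" ([x, y, z] in m, in world coordinates, good to about 4 mm: the middle of the surface that is visible of it).
- spotter.cut_out(thing, camera): "pixels" (480x640 bool, what is visible of it).
- spotter.mark_of(thing, camera): "point" ([x, y, z] in m, in world coordinates, good to about 4 mm: a listed point, or the origin of a listed thing).
The state is a dict: "time_s": time; "q": joint angles; "qvel": joint speeds; "joint_efforts": joint torques, N m; "position": TCP position; "tool_rot": TCP orientation; "ft_force": force on the tool from outside, world axes, zero at the start; "wrist_torque": the same for the moment, N m; "grip_width": finger opening in m; "gripper_force": force on a finger pad.
Only numpy, scipy, OpenCV 4.12 (cv2) and the standard library are available. Lean on these libraries where they do the work, as an engineer would, in place of code of your own. Each camera call takes 0.05 s, during which the arm holds its last target. There are 200 camera calls.

## Working session

There is one attempt and no reset: what is moved stays moved. The work goes in short steps, Python scripts to look and compute and a tool call to move; the robot and the scene stay as the last step left them, time stands still between calls to the robot, and variables do not carry over. Pictures are saved under pics/ and viewed, at most 14 in all, crops included, and the job is handed in when it is done.

Besides the shell and the picture viewer there is one more tool, called after "Emit:" as a command line: name --argument value ..., lists and objects as JSON in quotes. move_arm: Moves the arm, as the interface text tells. Its arguments: {"type":"object","properties":{"series":{"type":"string"},"force":{"type":"number"}},"required":["series"]}

```bash
mkdir -p pics; ls; cat > h.py <<'E'
import numpy as np, cv2
from rig import observe, optics, order, spotter
np.set_printoptions(precision=4,suppress=True)
def save(n,f):
    im=optics.get_image(n); cv2.imwrite('pics/'+f,im['pixels']); return im
def show(fn,t,c,k=6):
    for r in fn(t,c)[:k]: print(t,c,round(r['score'],2),np.round(r['point'],4))
E
python3 - <<'E'
from h import *
s=observe();print(s['time_s'],s['position'],s['tool_rot'],s['grip_width'])
save('top','t0.png');save('side','s0.png')
for c in('top','side'):
    for t in('eye0','eye0_hole','chuck0','rack','crate','peg0','dial_stand','oil_bottle','boring_bar'): show(spotter.mark_of,t,c)
E
```

```text
pics
0.0 [0.1305 0.5339 0.2044] [[-0.9714  0.2376 -0.0007]
 [ 0.2376  0.9714 -0.0013]
 [ 0.0003 -0.0015 -1.    ]] 0.08541469606688883
eye0 top 0.91 [0.4385 0.0169 0.0035]
eye0 top 0.72 [ 0.5464 -0.0905 -0.0008]
eye0 top 0.59 [0.436  0.1362 0.0011]
eye0_hole top 0.68 [0.443  0.0258 0.0388]
eye0_hole top 0.57 [ 0.7799 -0.0684  0.0004]
eye0_hole top 0.35 [ 0.6579 -0.1089 -0.0036]
chuck0 top 0.86 [0.6778 0.0039 0.0049]
chuck0 top 0.73 [ 0.5693  0.0107 -0.0036]
chuck0 top 0.72 [0.5588 0.1289 0.0029]
chuck0 top 0.64 [ 0.6577 -0.1101 -0.0018]
chuck0 top 0.51 [ 0.4615 -0.0987 -0.0018]
rack top 0.64 [0.492  0.3788 0.0022]
rack top 0.3 [ 0.7825 -0.0675 -0.0006]
crate top 0.69 [ 0.5295 -0.2771  0.0004]
crate top 0.57 [0.6757 0.0024 0.0023]
peg0 top 0.92 [0.4035 0.3041 0.1577]
peg0 top 0.83 [0.4976 0.3197 0.1605]
peg0 top 0.73 [0.5961 0.3363 0.1575]
dial_stand top 0.91 [ 0.7797 -0.0696  0.0018]
oil_bottle top 0.69 [ 0.7769  0.0217 -0.0026]
oil_bottle top 0.23 [ 0.4561 -0.096   0.0004]
boring_bar top 0.66 [0.7377 0.2166 0.0008]
boring_bar top 0.26 [ 0.5678  0.0083 -0.0025]
boring_bar top 0.22 [0.
[... 339 characters left out ...]
06 -0.0001]
chuck0 side 0.91 [ 0.6548 -0.113  -0.0009]
chuck0 side 0.77 [ 0.6743 -0.0002  0.0008]
chuck0 side 0.73 [ 0.5579  0.127  -0.003 ]
chuck0 side 0.58 [0.5711 0.0083 0.0045]
crate side 0.76 [ 0.5299 -0.2775  0.0021]
peg0 side 0.81 [0.592  0.335  0.1611]
peg0 side 0.78 [0.4073 0.308  0.1591]
peg0 side 0.72 [0.4971 0.322  0.1611]
peg0 side 0.47 [ 0.4593 -0.0992  0.0031]
dial_stand side 0.91 [ 0.7776 -0.0648 -0.0031]
dial_stand side 0.19 [ 0.7756  0.0239 -0.005 ]
dial_stand side 0.17 [ 0.559   0.1299 -0.0059]
oil_bottle side 0.64 [ 0.7782  0.0234 -0.0033]
boring_bar side 0.56 [ 0.7413  0.2098 -0.0042]
boring_bar side 0.38 [0.4061 0.3063 0.1583]
boring_bar side 0.33 [0.4372 0.1339 0.0377]
```

View pics/t0.png

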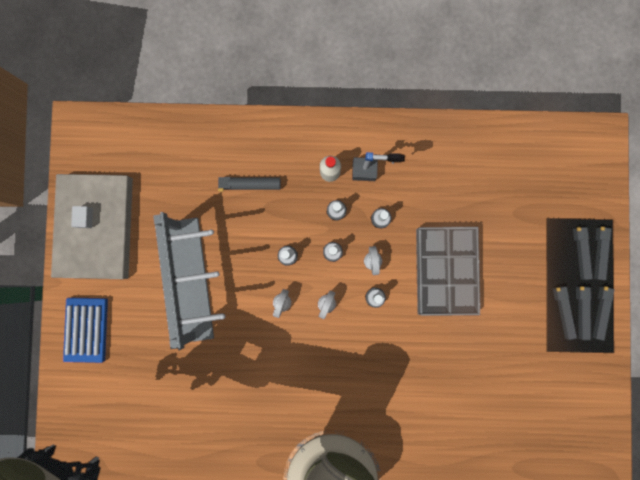

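View pics/s0.png

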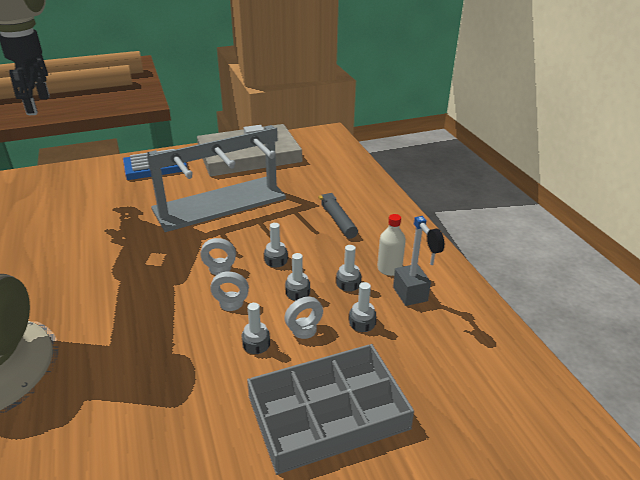

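The bench shows three eye nuts (top px 282,300; 327,304; 374,258) and five chucks (337,210; 381,217; 333,250; 288,254; 376,297), with the rack on the left and the crate on the right. This matches the network readings. Next I'll fit silhouettes to get exact positions and yaws.

```bash
cat > fit.py <<'E'
from h import *
from scipy.optimize import minimize
A=np.linspace(0,2*np.pi,40,endpoint=False)
def circ(r,z): return np.c_[r*np.cos(A),r*np.sin(A),0*A+z]
def ring(r,y): return np.c_[r*np.cos(A),0*A+y,38+r*np.sin(A)]
def box(a,b): return np.array([[x,y,z] for x in(a[0],b[0]) for y in(a[1],b[1]) for z in(a[2],b[2])],float)
SH={'eye':[np.r_[ring(36,-8),ring(36,8)],np.r_[circ(23,0),circ(23,16)]],
 'chuck':[np.r_[circ(25,0),circ(25,25)],np.r_[circ(20,25),circ(20,37)],np.r_[circ(10,37),circ(10,92)]],
 'crate':[box((-109,-73.5,0),(109,73.5,45))]}
def proj(im,P): return cv2.projectPoints(P,im['rvec'],im['tvec'],im['camera_matrix'],None)[0][:,0]
def render(im,kind,p,S=2):
    x,y,t=p; c,s=np.cos(t),np.sin(t); R=np.array([[c,-s,0],[s,c,0],[0,0,1]])
    pr=lambda P:np.round((proj(im,P@R.T/1000+[x,y,0])*S+(S-1)/2)*16).astype(np.int32)
    m=np.zeros((480*S,640*S),np.uint8)
    poly=lambda q,v,mm:cv2.fillConvexPoly(mm,q,v,cv2.LINE_8,4)
    for i,P in enumerate(SH[kind]):
        poly(cv2.convexHull(pr(P)),1,m)
        if kind=='eye' and i==0:
            a=np.zeros_like(m);b=np.zeros_like(m);poly(pr(ring(20,-8)),1,a);poly(pr(ring(20,8)),1,b);m[(a&b)>0]=0
    return cv2.resize(m.astype(np.float32),(640,480),interpolation=cv2.INTER_AREA)
def views(cams,things):
    V={}
    for c in cams:
        V[c]=optics.get_image(c)
        for t in things: V[c,t]=[r for r in spotter.cut_out(t+('' if t=='crate' else '0'),c) if r['score']>.2]
    return V
def fit(V,cams,kind,p0,yaws):
    best=None
    use=[]
    for c in cams:
        pred=render(V[c],kind,(*p0,yaws[0]))>.5
        l=sorted(V[c,kind],key=lambda r:-(r['pixels']&pred).sum()/(r['pixels']|pred).sum())
        if l and (l[0]['pixels']&pred).sum()>.3*pred.sum(): use.append((V[c],l[0]['pixels'].astype(np.float32)))
    if not use: return None
    cost=lambda p:sum(((render(im,kind,(p[0]/100,p[1]/100,p[2]))-m)**2).sum()/m.sum() for im,m in use)
    for y in yaws:
        r=minimize(cost,[p0[0]*100,p0[1]*100,y],method='Nelder-Mead',options=dict(initial_simplex=np.array([[0,0,0],[.6,0,0],[0,.6,0],[0,0,.3]])+[p0[0]*100,p0[1]*100,y],maxiter=90))
        if best is None or r.fun<best[0]: best=(r.fun,r.x[0]/100,r.x[1]/100,np.degrees(r.x[2]),len(use))
    return best
E
python3 - <<'E'
from fit import *
C=('top','side');V=views(C,('eye','chuck','crate'))
ys=[0.1,.9,1.7,2.5]
for p in((.438,.1355),(.439,.022),(.547,-.091)):
    for cs in (C,('top',),('side',)): print('eye',cs,np.array(fit(V,cs,'eye',p,ys)))
for p in((.676,.002),(.570,.0095),(.558,.128),(.6563,-.111),(.4605,-.0995)): print('chuck',np.array(fit(V,C,'chuck',p,[0])))
print('crate',np.array(fit(V,C,'crate',(.5297,-.2773),[0,-.1,.1])))
E
```

```text
eye ('top', 'side') [  0.1272   0.4384   0.1372 159.7173   1.    ]
eye ('top',) None
eye ('side',) [  0.1272   0.4384   0.1372 159.7173   1.    ]
eye ('top', 'side') [  0.2052   0.4392   0.024  -21.6851   2.    ]
eye ('top',) [  0.0707   0.4404   0.0236 -21.5584   1.    ]
eye ('side',) [  0.0892   0.438    0.022  153.2727   1.    ]
eye ('top', 'side') [  0.1712   0.5494  -0.0912 188.3421   2.    ]
eye ('top',) [ 0.0515  0.5508 -0.0909  7.8517  1.    ]
eye ('side',) [ 0.0798  0.5489 -0.0921 13.2655  1.    ]
chuck [0.1661 0.6761 0.0045 0.2328 2.    ]
chuck [0.1249 0.5707 0.0122 1.0127 2.    ]
chuck [ 0.1394  0.5581  0.1267 -1.254   2.    ]
chuck [ 0.1393  0.6583 -0.1098 -4.2281  2.    ]
chuck [ 0.1379  0.4575 -0.0981  0.9067  2.    ]
crate [ 0.042   0.5272 -0.2782  1.5256  2.    ]
```

```bash
cat > plan.py <<'E'
from h import *
def plan(calls,start=None):
    """calls: list of lists of (x,y,z,yaw,open,rows); prints series per call"""
    s=observe(); p=np.array(s['position']); R=np.array(s['tool_rot'])
    print('t',s['time_s'],'p',p,'yaw',np.degrees(np.arctan2(R[1,1],R[0,1])),'q6',s['q'][5])
    for c in calls:
        out=[]
        for x,y,z,yaw,o,n in c:
            d=np.round(R.T@(np.array([x,y,z])-p)*100,1)
            y0=np.degrees(np.arctan2(R[1,1],R[0,1])); t=np.round(-(yaw-y0))
            out+=['%g %g %g %g %g'%(*d,t,o)]*n
        print(len(out),'; '.join(out))
        p=p+R@d/100; a=np.radians(t); R=R@np.array([[np.cos(a),-np.sin(a),0],[np.sin(a),np.cos(a),0],[0,0,1]])
PEG=np.array([[.405,.306],[.4989,.3208],[.5928,.3356]]); DIR=np.array([.155,-.988]); PY=98.9
def eye(x,y,ax,k):
    a,b=PEG[k]+DIR*.09,PEG[k]+DIR*.002
    plan([[(x,y,.25,ax,.1,8)],[(x,y,.12,ax,.1,3),(x,y,.061,ax,.1,2),(x,y,.061,ax,-1,3)],
     [(x,y,.061,ax,-1,2),(x,y,.16,ax,-1,2),(x,y,.188,PY,-1,4)],
     [(*a,.188,PY,-1,8)],
     [(*(PEG[k]+DIR*.055),.188,PY,-1,2),(*b,.188,PY,-1,3),(*b,.172,PY,-1,3)],
     [(*b,.170,PY,-1,2),(*b,.170,PY,-.1,3),(*b,.25,PY,-.1,3)]])
E
python3 -c "
from plan import *
eye(.4384,.137,69.7,0)"
```

```text
t 1.4 p [0.1306 0.5342 0.205 ] yaw 76.26054369866172 q6 -12.335811335145921
8 -39.3 -31.3 -4.5 7 0.1; -39.3 -31.3 -4.5 7 0.1; -39.3 -31.3 -4.5 7 0.1; -39.3 -31.3 -4.5 7 0.1; -39.3 -31.3 -4.5 7 0.1; -39.3 -31.3 -4.5 7 0.1; -39.3 -31.3 -4.5 7 0.1; -39.3 -31.3 -4.5 7 0.1
8 -0 0 13 -0 0.1; -0 0 13 -0 0.1; -0 0 13 -0 0.1; -0 0 18.9 -0 0.1; -0 0 18.9 -0 0.1; -0 0 18.9 -0 -1; -0 0 18.9 -0 -1; -0 0 18.9 -0 -1
8 -0 0 0 -0 -1; -0 0 0 -0 -1; -0 0 -9.9 -0 -1; -0 0 -9.9 -0 -1; -0 0 -12.7 -30 -1; -0 0 -12.7 -30 -1; -0 0 -12.7 -30 -1; -0 0 -12.7 -30 -1
8 0.6 8.2 0 0 -1; 0.6 8.2 0 0 -1; 0.6 8.2 0 0 -1; 0.6 8.2 0 0 -1; 0.6 8.2 0 0 -1; 0.6 8.2 0 0 -1; 0.6 8.2 0 0 -1; 0.6 8.2 0 0 -1
8 -0 3.5 0 0 -1; -0 3.5 0 0 -1; -0.1 8.8 0 0 -1; -0.1 8.8 0 0 -1; -0.1 8.8 0 0 -1; -0.1 8.8 1.6 0 -1; -0.1 8.8 1.6 0 -1; -0.1 8.8 1.6 0 -1
8 0 0 0.2 0 -1; 0 0 0.2 0 -1; 0 0 0.2 0 -0.1; 0 0 0.2 0 -0.1; 0 0 0.2 0 -0.1; 0 0 -7.8 0 -0.1; 0 0 -7.8 0 -0.1; 0 0 -7.8 0 -0.1
```

Emit:
move_arm --series "-10 -7 -4.5 7 0.1; -39.3 -31.3 -4.5 7 0.1; -39.3 -31.3 -4.5 7 0.1; -39.3 -31.3 -4.5 7 0.1; -39.3 -31.3 -4.5 7 0.1; -39.3 -31.3 -4.5 7 0.1; -39.3 -31.3 -4.5 7 0.1; -39.3 -31.3 -4.5 7 0.1" --force 80

```text
time_s: 2.4
position: [0.4347, 0.1406, 0.25]
tool_rot: [[-0.935, 0.354, 0.001], [0.354, 0.935, 0.0], [-0.001, 0.0, -1.0]]
ft_force: [2.0, 0.7, 0.1]
grip_width: 0.0467
gripper_force: 0.0
```

```bash
python3 -c "
from plan import *
eye(.4384,.137,69.7,0)"
```

```text
t 2.4 p [0.4347 0.1406 0.25  ] yaw 69.24672801002842 q6 -66.23831642300591
8 -0.5 -0.2 0 -0 0.1; -0.5 -0.2 0 -0 0.1; -0.5 -0.2 0 -0 0.1; -0.5 -0.2 0 -0 0.1; -0.5 -0.2 0 -0 0.1; -0.5 -0.2 0 -0 0.1; -0.5 -0.2 0 -0 0.1; -0.5 -0.2 0 -0 0.1
8 0 -0 13 -0 0.1; 0 -0 13 -0 0.1; 0 -0 13 -0 0.1; 0 -0 18.9 -0 0.1; 0 -0 18.9 -0 0.1; 0 -0 18.9 -0 -1; 0 -0 18.9 -0 -1; 0 -0 18.9 -0 -1
8 0 -0 0 -0 -1; 0 -0 0 -0 -1; 0 -0 -9.9 -0 -1; 0 -0 -9.9 -0 -1; 0 -0 -12.7 -30 -1; 0 -0 -12.7 -30 -1; 0 -0 -12.7 -30 -1; 0 -0 -12.7 -30 -1
8 0.7 8.2 0 0 -1; 0.7 8.2 0 0 -1; 0.7 8.2 0 0 -1; 0.7 8.2 0 0 -1; 0.7 8.2 0 0 -1; 0.7 8.2 0 0 -1; 0.7 8.2 0 0 -1; 0.7 8.2 0 0 -1
8 -0.1 3.5 0 0 -1; -0.1 3.5 0 0 -1; -0.1 8.8 0 0 -1; -0.1 8.8 0 0 -1; -0.1 8.8 0 0 -1; -0.1 8.8 1.6 0 -1; -0.1 8.8 1.6 0 -1; -0.1 8.8 1.6 0 -1
8 0 0 0.2 0 -1; 0 0 0.2 0 -1; 0 0 0.2 0 -0.1; 0 0 0.2 0 -0.1; 0 0 0.2 0 -0.1; 0 0 -7.8 0 -0.1; 0 0 -7.8 0 -0.1; 0 0 -7.8 0 -0.1
```

Emit:
move_arm --series "0 0 0 0 0.1"

```text
time_s: 2.52
position: [0.4359, 0.1394, 0.2495]
tool_rot: [[-0.933, 0.359, 0.0], [0.359, 0.933, -0.0], [-0.0, -0.0, -1.0]]
ft_force: [1.0, 0.4, 0.9]
grip_width: 0.047
gripper_force: 0.0
```

Emit:
move_arm --series "-0.3 -0.1 13 0 0.1; -0.3 -0.1 13 0 0.1; -0.3 -0.1 13 0 0.1; -0.3 -0.1 18.9 0 0.1; -0.3 -0.1 18.9 0 0.1; -0.3 -0.1 18.9 0 -1; -0.3 -0.1 18.9 0 -1; -0.3 -0.1 18.9 0 -1"

```text
time_s: 3.52
position: [0.4369, 0.1406, 0.062]
tool_rot: [[-0.935, 0.354, 0.003], [0.354, 0.935, 0.0], [-0.002, 0.001, -1.0]]
ft_force: [0.8, -0.4, -0.4]
grip_width: -0.0
gripper_force: 0.0
```

Emit:
move_arm --series "0 0 0 0 -1; 0 0 0 0 -1; 0 0 -5 0 -1; 0 0 -9.9 0 -1; 0 0 -12.7 -10 -1; 0 0 -12.7 -20 -1; 0 0 -12.7 -30 -1; 0 0 -12.7 -30 -1"

```text
time_s: 4.53
position: [0.4361, 0.1404, 0.1876]
tool_rot: [[-0.987, -0.159, -0.0], [-0.159, 0.987, -0.0], [0.0, -0.0, -1.0]]
ft_force: [-0.1, 0.4, -0.1]
grip_width: 0.0001
gripper_force: 0.0
```

```bash
python3 -c "
from plan import *
save('side','s1.png')
eye(.4384,.137,69.7,0)"
```

```text
t 4.575 p [0.4362 0.1404 0.1876] yaw 99.05335795813261 q6 -96.06590893573825
8 -0.2 -0.4 -6.2 29 0.1; -0.2 -0.4 -6.2 29 0.1; -0.2 -0.4 -6.2 29 0.1; -0.2 -0.4 -6.2 29 0.1; -0.2 -0.4 -6.2 29 0.1; -0.2 -0.4 -6.2 29 0.1; -0.2 -0.4 -6.2 29 0.1; -0.2 -0.4 -6.2 29 0.1
8 0 0 13 0 0.1; 0 0 13 0 0.1; 0 0 13 0 0.1; 0 0 18.9 0 0.1; 0 0 18.9 0 0.1; 0 0 18.9 0 -1; 0 0 18.9 0 -1; 0 0 18.9 0 -1
8 0 0 -0 0 -1; 0 0 -0 0 -1; 0 0 -9.9 0 -1; 0 0 -9.9 0 -1; 0 0 -12.7 -29 -1; 0 0 -12.7 -29 -1; 0 0 -12.7 -29 -1; 0 0 -12.7 -29 -1
8 0.7 8.2 -0 0 -1; 0.7 8.2 -0 0 -1; 0.7 8.2 -0 0 -1; 0.7 8.2 -0 0 -1; 0.7 8.2 -0 0 -1; 0.7 8.2 -0 0 -1; 0.7 8.2 -0 0 -1; 0.7 8.2 -0 0 -1
8 -0 3.5 -0 0 -1; -0 3.5 -0 0 -1; -0 8.8 -0 0 -1; -0 8.8 -0 0 -1; -0 8.8 -0 0 -1; -0 8.8 1.6 0 -1; -0 8.8 1.6 0 -1; -0 8.8 1.6 0 -1
8 -0 0 0.2 0 -1; -0 0 0.2 0 -1; -0 0 0.2 0 -0.1; -0 0 0.2 0 -0.1; -0 0 0.2 0 -0.1; -0 0 -7.8 0 -0.1; -0 0 -7.8 0 -0.1; -0 0 -7.8 0 -0.1
```

View pics/s1.png

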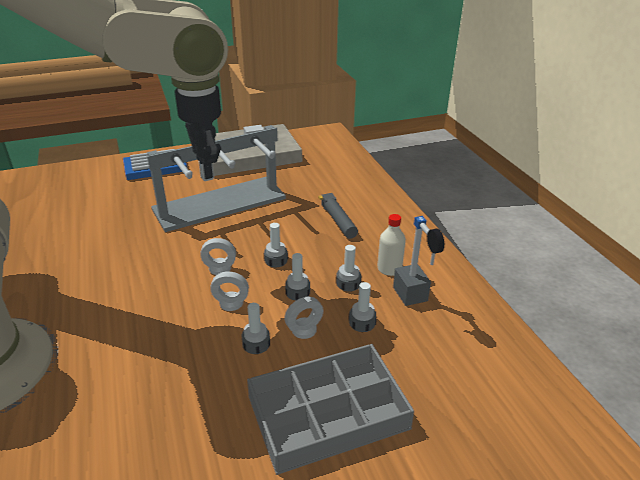

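The gripper closed on nothing and the eye still stands at (218,255). I'll refit it and check where the TCP projects in the image.

```bash
python3 - <<'E'
from fit import *
C=('top','side');V=views(C,('eye',))
s=observe();P=np.array([s['position'],[.4384,.137,.074],[.4384,.137,0]])
for c in C: print(c,proj(V[c],P))
for c in C: print(c,[(round(r['score'],2),[int(v) for v in np.argwhere(r['pixels']).mean(0)[::-1]],int(r['pixels'].sum())) for r in V[c,'eye']])
ys=[0.1,.9,1.7,2.5]
for p in((.438,.1355),(.439,.022)):
    for cs in (('top',),('side',)): print('eye',cs,np.array(fit(V,cs,'eye',p,ys)))
im=V['side']['pixels'].copy()
r=render(V['side'],'eye',(.4384,.137,np.radians(-20.3)))>.5
e=cv2.morphologyEx(r.astype(np.uint8),cv2.MORPH_GRADIENT,np.ones((2,2)))>0; im[e]=(0,0,255)
cv2.imwrite('pics/c1.png',cv2.resize(im[130:330,150:310],None,fx=3,fy=3,interpolation=0))
s=optics.get_image('wrist');cv2.imwrite('pics/w1.png',s['pixels'])
E
```

```text
top [[272.944  308.5902]
 [279.2031 304.5985]
 [281.8222 302.9028]]
side [[208.5984 190.3945]
 [215.8805 239.4454]
 [219.3179 268.0589]]
top [(0.76, [372, 260], 346), (0.6, [336, 210], 271), (0.59, [326, 303], 341)]
side [(0.8, [217, 255], 886), (0.76, [303, 316], 1065), (0.74, [228, 289], 967)]
eye ('top',) None
eye ('side',) [  0.0704   0.4378   0.1358 159.2988   1.    ]
eye ('top',) [  0.0607   0.4402   0.0239 158.7523   1.    ]
eye ('side',) [  0.128    0.4372   0.0227 -29.5529   1.    ]
```

View pics/c1.png

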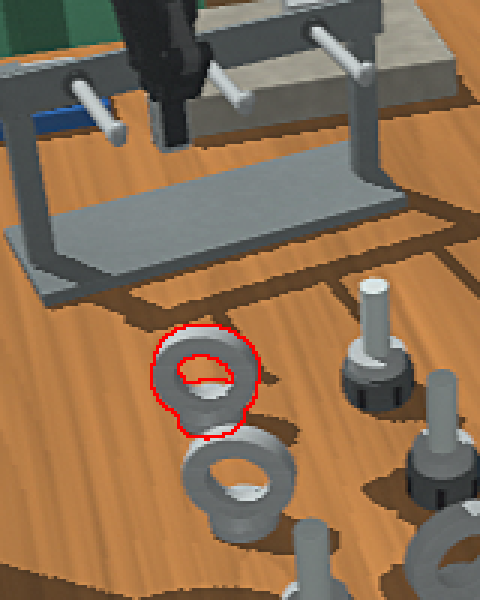

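View pics/w1.png

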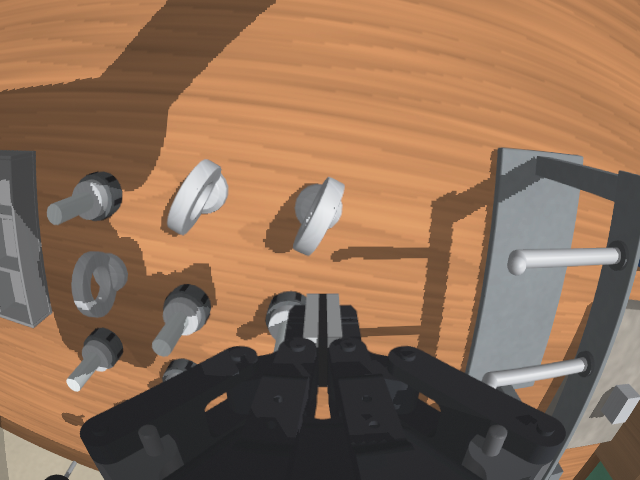

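The wrist view shows the fingertips at (322,300) and the eye top near (335,185). In the side view the tips are at about (208,180), but the reported TCP projects to (208.6,190). I need to find out whether the tips really differ from the reported TCP.

```bash
python3 - <<'E'
from fit import *
w=optics.get_image('wrist');s=observe();R=s['tool_rot'];p=s['position']
print(p,s['q'])
Rw=cv2.Rodrigues(np.array(w['rvec']))[0]; print('cam pos',-Rw.T@np.array(w['tvec']).ravel(),'axis',Rw[2],'in tool',R.T@(-Rw.T@np.array(w['tvec']).ravel()-p))
P=np.array([p,p-.02*R[:,2],p-.01*R[:,2],[.4384,.137,.074],[.4384,.137,0],[.4395,.0235,.074],[.4395,.0235,0],[*(np.array([.405,.306])+[.155*.05,-.988*.05]),.16]])
print(cv2.fisheye.projectPoints(P[:,None],np.array(w['rvec'],float).reshape(3,1),np.array(w['tvec'],float).reshape(3,1),w['camera_matrix'],np.zeros(4))[0][:,0])
t=optics.get_image('top');cv2.imwrite('pics/c2.png',cv2.resize(t['pixels'][250:350,200:330],None,fx=5,fy=5,interpolation=0))
for c in('top','side','wrist'):
  for th in('eye0','eye0_hole'): show(spotter.mark_of,th,c,4)
E
```

```text
[0.4362 0.1404 0.1876] [  2.9895  13.4915  89.8113   0.0011  76.701  -96.2103]
cam pos [0.3571 0.1272 0.3563] axis [ 0.3063  0.0491 -0.9507] in tool [ 0.0803 -0.0004 -0.1687]
[[323.3164 287.3139]
 [323.4128 306.2273]
 [323.3623 296.2963]
 [318.2475 227.1218]
 [319.0597 206.1629]
 [181.1978 207.7782]
 [207.316  190.7681]
 [513.6466 257.1011]]
eye0 top 0.7 [ 0.4382  0.0167 -0.0011]
eye0 top 0.63 [ 0.5472 -0.0916  0.0019]
eye0_hole top 0.68 [0.4421 0.0253 0.0393]
eye0_hole top 0.2 [0.439  0.0187 0.0025]
eye0 side 0.95 [ 0.4399  0.0225 -0.0002]
eye0 side 0.82 [ 0.437   0.1343 -0.0015]
eye0 side 0.57 [ 0.5487 -0.0926  0.0024]
eye0 side 0.34 [ 0.7763  0.022  -0.0033]
eye0_hole side 0.93 [0.4367 0.0239 0.0364]
eye0 wrist 0.79 [ 0.4338  0.0247 -0.0034]
eye0 wrist 0.64 [ 0.5553 -0.0924 -0.0034]
eye0 wrist 0.62 [ 0.5665  0.0107 -0.0003]
eye0 wrist 0.59 [0.4417 0.1405 0.0008]
eye0_hole wrist 0.94 [0.4363 0.0263 0.0399]
eye0_hole wrist 0.54 [ 0.6567 -0.1131  0.0001]
```

View pics/c2.png

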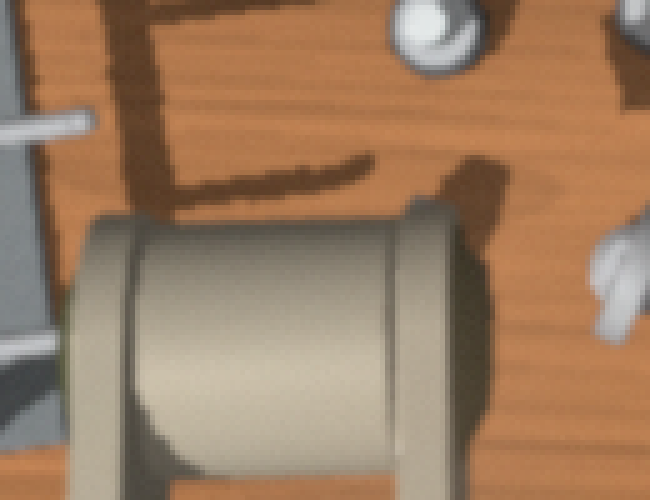

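Emit:
move_arm --series "-0.2 -0.4 0 10 0.1; -0.2 -0.4 0 20 0.1; -0.2 -0.4 4 29 0.1; -0.2 -0.4 9 29 0.1; -0.2 -0.4 13.3 29 0.1; -0.2 -0.4 13.3 29 0.1; -0.2 -0.4 13.3 29 0.1"

```text
time_s: 6.1
position: [0.4398, 0.1369, 0.0561]
tool_rot: [[-0.941, 0.338, 0.002], [0.338, 0.941, 0.0], [-0.002, 0.001, -1.0]]
ft_force: [-0.1, -1.1, -0.4]
grip_width: 0.0471
gripper_force: 0.0
```

```bash
python3 - <<'E'
from fit import *
V=optics.get_image('side'); s=observe();p=s['position'];print(p,s['grip_width'],s['ft_force'])
im=V['pixels']; q=proj(V,np.array([p]))[0];print(q)
a=cv2.resize(im[140:300,140:300],None,fx=3,fy=3,interpolation=0); cv2.circle(a,tuple(int(v) for v in (q-140)*3),4,(0,0,255),1)
w=optics.get_image('wrist')['pixels'][120:440,160:480]
cv2.imwrite('pics/c3.png',np.hstack([a,np.pad(w,((0,160),(0,0),(0,0)))]))
E
```

```text
[0.44   0.1369 0.0563] 0.046635891598102316 [-0.1262 -0.92   -0.4181]
[217.5055 246.345 ]
```

View pics/c3.png

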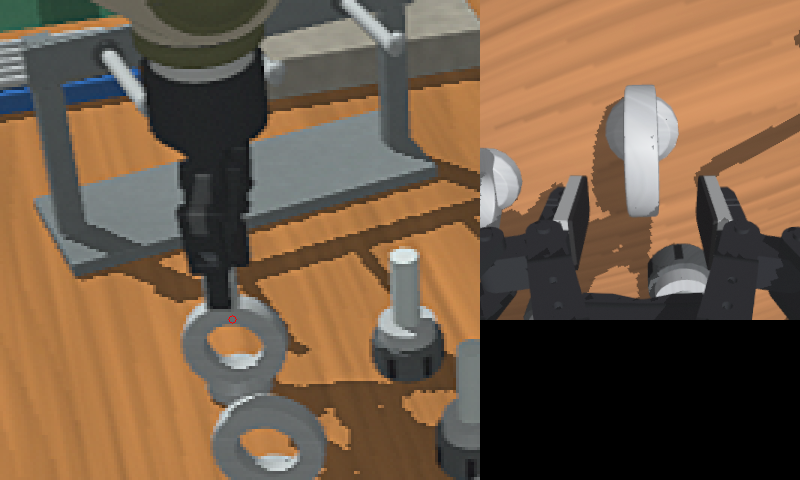

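The side view suggests the fingertips are well above the reported TCP. I'll triangulate the shut tips from the side view (207,180) and wrist view (322,294), using the earlier pose.

```bash
python3 - <<'E'
from fit import *
p=np.array([.4362,.1404,.1876]);a=np.radians(99.05)
R=np.array([[-np.sin(a),np.cos(a),0],[np.cos(a),np.sin(a),0],[0,0,-1]]).T  # cols below
R=np.c_[[-np.sin(a),np.cos(a),0],[np.cos(a),np.sin(a),0],[0,0,-1]]
R[:,0]=np.cross(R[:,1],R[:,2])
w=optics.get_image('wrist');s=observe();sd=optics.get_image('side')
def ray(im,uv,fe):
    Rw=cv2.Rodrigues(np.array(im['rvec'],float))[0];o=-Rw.T@np.array(im['tvec'],float).ravel()
    f=cv2.fisheye.undistortPoints if fe else cv2.undistortPoints
    q=f(np.array([[uv]],float),im['camera_matrix'],np.zeros(4))[0,0]
    d=Rw.T@np.r_[q,1];return o,d/np.linalg.norm(d)
o,d=ray(w,(322,294),True); Rt=s['tool_rot']; o1=p+R@(Rt.T@(o-s['position'])); d1=R@(Rt.T@d)
print('side cam',ray(sd,(320,240),False)[0])
for uv in((206,180),(208,180),(208,182)):
    o2,d2=ray(sd,uv,False)
    k=np.linalg.lstsq(np.c_[d1,-d2],o2-o1,rcond=None)[0]; A=o1+k[0]*d1;B=o2+k[1]*d2
    print(uv,'gap',np.linalg.norm(A-B),'tool frame',R.T@((A+B)/2-p))
E
```

```text
side cam [ 0.3193 -0.8053  0.7421]
(206, 180) gap 0.004311451733096305 tool frame [ 0.0047 -0.0008 -0.0229]
(208, 180) gap 0.007290421711734797 tool frame [ 0.0022 -0.0008 -0.0212]
(208, 182) gap 0.004995938950306505 tool frame [ 0.0016 -0.0008 -0.0175]
```

Both views agree that the real tips sit about 20 mm behind the reported TCP, so I'll lower accordingly and grip.

Emit:
move_arm --series "0 0 1.6 0 0.1; 0 0 1.6 0 0.1; 0 0 1.6 0 -1; 0 0 1.6 0 -1; 0 0 1.6 0 -1; 0 0 1.6 0 -1"

```text
time_s: 7.05
position: [0.4393, 0.1368, 0.0396]
tool_rot: [[-0.941, 0.338, 0.002], [0.338, 0.941, -0.0], [-0.002, 0.001, -1.0]]
ft_force: [-1.4, -0.8, 7.6]
grip_width: 0.013
gripper_force: 78.5
```

Emit:
move_arm --series "0 0 0 0 -1; 0 0 -3 0 -1; 0 0 -8 0 -1; 0 0 -13 0 -1; 0 0 -16 -10 -1; 0 0 -16 -20 -1; 0 0 -16 -29 -1; 0 0 -16 -29 -1"

```text
time_s: 8.05
position: [0.4384, 0.1368, 0.1985]
tool_rot: [[-0.987, -0.16, -0.001], [-0.16, 0.987, -0.0], [0.001, 0.0, -1.0]]
ft_force: [0.3, 0.1, -4.3]
grip_width: 0.0136
gripper_force: 79.5
```

```bash
python3 - <<'E'
from fit import *
V=optics.get_image('side'); s=observe();p=s['position'];print(p,s['grip_width'],s['ft_force'])
im=V['pixels']; q=proj(V,np.array([p]))[0];print(q)
a=cv2.resize(im[100:300,140:300],None,fx=3,fy=3,interpolation=0); cv2.circle(a,tuple(int(v) for v in (q-[140,100])*3),4,(0,0,255),1)
w=optics.get_image('wrist')['pixels'][120:440,160:480]
cv2.imwrite('pics/c4.png',np.hstack([a,np.pad(w,((0,280),(0,0),(0,0)))]))
for c in('side','wrist'): show(spotter.mark_of,'eye0',c,5);show(spotter.mark_of,'eye0_hole',c,5)
E
```

```text
[0.4385 0.1368 0.1985] 0.013182538013931534 [ 0.5209 -0.4603 -4.2691]
[209.5563 186.1423]
eye0 side 0.91 [0.4389 0.1329 0.1584]
eye0 side 0.73 [ 0.5499 -0.0909 -0.0002]
eye0 side 0.6 [0.4376 0.0204 0.0012]
eye0 side 0.17 [ 0.7763 -0.0654 -0.    ]
eye0_hole side 0.96 [0.4354 0.0212 0.0363]
eye0 wrist 0.85 [ 0.4315  0.0212 -0.0048]
eye0 wrist 0.65 [ 0.5548 -0.0903  0.0004]
eye0 wrist 0.63 [0.4386 0.1379 0.1603]
eye0 wrist 0.48 [0.5625 0.1284 0.0018]
eye0 wrist 0.48 [ 0.4584 -0.1037  0.0003]
eye0_hole wrist 0.72 [0.4365 0.0267 0.0377]
```

View pics/c4.png

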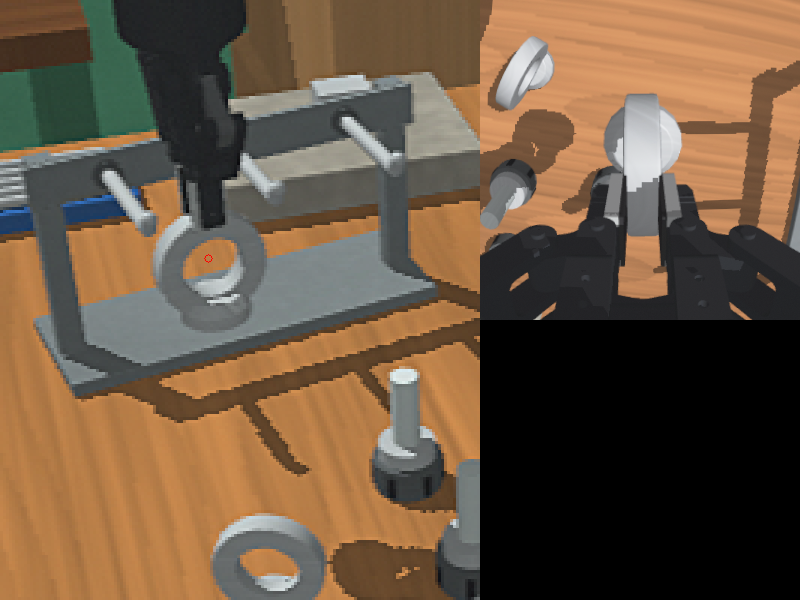

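The eye is held upright: its origin is at z≈0.158, so its hole centre is about 2 mm below the reported TCP. I'll plan the hanging from that.

```bash
python3 - <<'E'
s=open('plan.py').read(); i=s.index('def eye')
s=s[:i]+'''def hang(k,dz=.0015):
    a,m,b=PEG[k]+DIR*.09,PEG[k]+DIR*.055,PEG[k]+DIR*.003; zi=.165+dz; zf=.1485+dz
    plan([[(*a,zi,PY,-1,8)],
     [(*m,zi,PY,-1,2),(*b,zi,PY,-1,3),(*b,zf,PY,-1,3)],
     [(*b,zf,PY,-.1,4),(*b,.25,PY,-.1,2),(*(PEG[k]+DIR*.15),.25,PY,-.1,2)]])
def pick(x,y,z,ax,o=.1):
    plan([[(x,y,.22,ax,o,8)],[(x,y,.12,ax,o,3),(x,y,z,ax,o,2),(x,y,z,ax,-1,3)],
     [(x,y,z,ax,-1,1),(x,y,z+.16,ax,-1,7)]])
'''
open('plan.py','w').write(s)
E
python3 -c "
from plan import *
hang(0)"
```

```text
t 8.35 p [0.4388 0.1368 0.1986] yaw 99.18470032503929 q6 -96.67962040080589
8 0.7 8.2 3.2 0 -1; 0.7 8.2 3.2 0 -1; 0.7 8.2 3.2 0 -1; 0.7 8.2 3.2 0 -1; 0.7 8.2 3.2 0 -1; 0.7 8.2 3.2 0 -1; 0.7 8.2 3.2 0 -1; 0.7 8.2 3.2 0 -1
8 -0 3.5 0 0 -1; -0 3.5 0 0 -1; -0.1 8.7 0 0 -1; -0.1 8.7 0 0 -1; -0.1 8.7 0 0 -1; -0.1 8.7 1.7 0 -1; -0.1 8.7 1.7 0 -1; -0.1 8.7 1.7 0 -1
8 0 0 -0 0 -0.1; 0 0 -0 0 -0.1; 0 0 -0 0 -0.1; 0 0 -0 0 -0.1; 0 0 -10 0 -0.1; 0 0 -10 0 -0.1; 0.1 -14.7 -10 0 -0.1; 0.1 -14.7 -10 0 -0.1
```

Emit:
move_arm --series "0.7 4 3.2 0 -1; 0.7 8.2 3.2 0 -1; 0.7 8.2 3.2 0 -1; 0.7 8.2 3.2 0 -1"

```text
time_s: 8.85
position: [0.4189, 0.2165, 0.1667]
tool_rot: [[-0.987, -0.161, 0.0], [-0.161, 0.987, -0.0], [-0.0, -0.0, -1.0]]
ft_force: [-0.5, 0.3, -4.6]
grip_width: 0.0134
gripper_force: 79.6
```

Emit:
move_arm --series "0 3 0 0 -1; 0 5 0 0 -1; 0 7 0 0 -1; -0.1 8.7 0 0 -1; -0.1 8.7 0 0 -1"

```text
time_s: 9.48
position: [0.4059, 0.3029, 0.1666]
tool_rot: [[-0.987, -0.161, 0.0], [-0.161, 0.987, -0.0], [-0.0, -0.0, -1.0]]
ft_force: [-0.6, 0.5, -4.0]
grip_width: 0.0134
gripper_force: 79.7
```

```bash
python3 - <<'E'
from fit import *
V=optics.get_image('side'); s=observe();print(s['position'],s['grip_width'],s['ft_force'])
a=cv2.resize(V['pixels'][90:250,130:290],None,fx=3,fy=3,interpolation=0)
w=optics.get_image('wrist')['pixels'][120:440,160:480]
cv2.imwrite('pics/c5.png',np.hstack([a,np.pad(w,((0,160),(0,0),(0,0)))]))
E
```

```text
[0.4059 0.3024 0.1666] 0.013292016470288449 [-0.8695  0.4224 -3.6597]
```

View pics/c5.png

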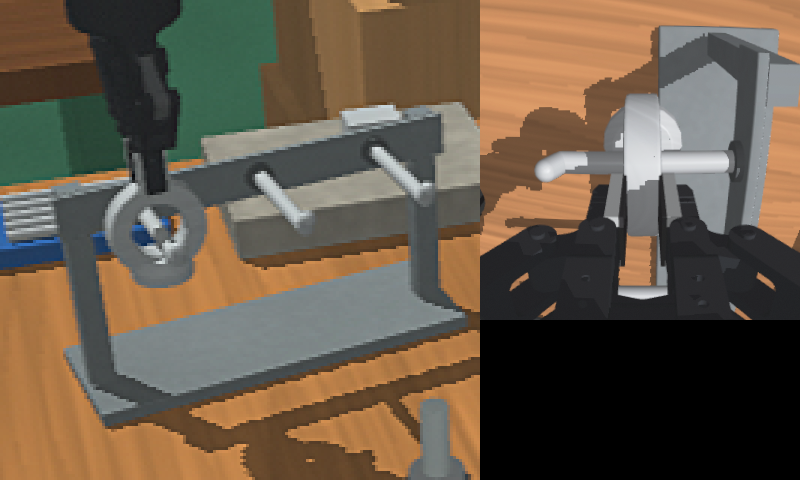

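The peg passes through the ring (wrist crop: peg visible on both sides, tip at 545,170). I'll lower, release and back away.

Emit:
move_arm --series "0 0 0.8 0 -1; 0 0 1.6 0 -1; 0 0 1.6 0 -1; 0 0 1.6 0 -0.1; 0 0 1.6 0 -0.1; 0 0 1.6 0 -0.1; 0 0 1.6 0 -0.1"

```text
time_s: 10.45
position: [0.4059, 0.3027, 0.1509]
tool_rot: [[-0.987, -0.161, 0.001], [-0.161, 0.987, 0.0], [-0.001, 0.0, -1.0]]
ft_force: [0.7, -0.5, -0.4]
grip_width: 0.0384
gripper_force: 0.0
```

Emit:
move_arm --series "0 0 -3 0 -0.1; 0 0 -8 0 -0.1; 0 -6 -8 0 -0.1; 0 -12 -8 0 -0.1; 0 -16 -8 0 -0.1; 0 -16 -8 0 -0.1"

```text
time_s: 11.2
position: [0.4319, 0.1428, 0.2308]
tool_rot: [[-0.988, -0.157, 0.0], [-0.157, 0.988, -0.0], [-0.0, -0.0, -1.0]]
ft_force: [-0.9, 0.5, -0.5]
grip_width: 0.0385
gripper_force: 0.0
```

```bash
python3 - <<'E'
from plan import *
for c in('side','top'): show(spotter.mark_of,'eye0',c,5)
pick(.4392,.0237,.042,68)
E
```

```text
eye0 side 0.93 [0.407  0.302  0.1248]
eye0 side 0.69 [ 0.5498 -0.0921 -0.0009]
eye0 side 0.57 [0.4408 0.0212 0.0001]
eye0 top 0.7 [ 0.4382  0.0167 -0.0011]
eye0 top 0.63 [ 0.5472 -0.0916  0.0019]
t 11.3 p [0.4315 0.1449 0.2308] yaw 99.21915229914488 q6 -95.63482985876088
8 1.2 -12.1 1.1 31 0.1; 1.2 -12.1 1.1 31 0.1; 1.2 -12.1 1.1 31 0.1; 1.2 -12.1 1.1 31 0.1; 1.2 -12.1 1.1 31 0.1; 1.2 -12.1 1.1 31 0.1; 1.2 -12.1 1.1 31 0.1; 1.2 -12.1 1.1 31 0.1
8 -0 0 10 0 0.1; -0 0 10 0 0.1; -0 0 10 0 0.1; -0 0 17.8 0 0.1; -0 0 17.8 0 0.1; -0 0 17.8 0 -1; -0 0 17.8 0 -1; -0 0 17.8 0 -1
8 -0 0 -0 0 -1; -0 0 -16 0 -1; -0 0 -16 0 -1; -0 0 -16 0 -1; -0 0 -16 0 -1; -0 0 -16 0 -1; -0 0 -16 0 -1; -0 0 -16 0 -1
```

Emit:
move_arm --series "1.2 -6 1.1 10 0.1; 1.2 -12.1 1.1 20 0.1; 1.2 -12.1 1.1 31 0.1; 1.2 -12.1 1.1 31 0.1; 1.2 -12.1 1.1 31 0.1"

```text
time_s: 11.92
position: [0.4391, 0.0245, 0.2197]
tool_rot: [[-0.931, 0.365, 0.0], [0.365, 0.931, 0.0], [-0.0, 0.0, -1.0]]
ft_force: [0.4, 0.4, 0.4]
grip_width: 0.0476
gripper_force: 0.0
```

```bash
python3 - <<'E'
from plan import *
optics.get_image('side')
show(spotter.mark_of,'eye0','side',5)
pick(.4392,.0237,.042,68)
E
```

```text
eye0 side 0.89 [0.409  0.3031 0.1045]
eye0 side 0.72 [ 0.4401  0.0212 -0.0008]
eye0 side 0.72 [ 0.5475 -0.0932 -0.0008]
t 12.025 p [0.4391 0.0244 0.2197] yaw 68.50704157219229 q6 -80.83180890616985
8 -0 -0.1 -0 1 0.1; -0 -0.1 -0 1 0.1; -0 -0.1 -0 1 0.1; -0 -0.1 -0 1 0.1; -0 -0.1 -0 1 0.1; -0 -0.1 -0 1 0.1; -0 -0.1 -0 1 0.1; -0 -0.1 -0 1 0.1
8 -0 0 10 -0 0.1; -0 0 10 -0 0.1; -0 0 10 -0 0.1; -0 0 17.8 -0 0.1; -0 0 17.8 -0 0.1; -0 0 17.8 -0 -1; -0 0 17.8 -0 -1; -0 0 17.8 -0 -1
8 -0 0 -0 -0 -1; -0 0 -16 -0 -1; -0 0 -16 -0 -1; -0 0 -16 -0 -1; -0 0 -16 -0 -1; -0 0 -16 -0 -1; -0 0 -16 -0 -1; -0 0 -16 -0 -1
```

E0 hangs correctly. Next is E1.

Emit:
move_arm --series "0 -0.1 6 0 0.1; 0 -0.1 12 0 0.1; 0 -0.1 17.8 0 0.1; 0 -0.1 17.8 0 0.1; 0 -0.1 17.8 0 -1; 0 -0.1 17.8 0 -1; 0 -0.1 17.8 0 -1; 0 -0.1 17.8 0 -1"

```text
time_s: 13.02
position: [0.4402, 0.0224, 0.0441]
tool_rot: [[-0.929, 0.37, 0.005], [0.37, 0.929, -0.001], [-0.005, 0.001, -1.0]]
ft_force: [-0.5, 2.0, 7.8]
grip_width: 0.0118
gripper_force: 78.3
```

Emit:
move_arm --series "0 0 -3 0 -1; 0 0 -8 0 -1; 0 0 -13 0 -1; 0 0 -16 -10 -1; 0 0 -16 -20 -1; 0 0 -16 -30 -1; 0 0 -16 -30 -1"

```text
time_s: 13.9
position: [0.4385, 0.0226, 0.2028]
tool_rot: [[-0.99, -0.142, 0.002], [-0.142, 0.99, -0.0], [-0.002, -0.001, -1.0]]
ft_force: [-0.6, 0.3, -4.5]
grip_width: 0.0119
gripper_force: 78.8
```

```bash
python3 - <<'E'
from plan import *
optics.get_image('side')
show(spotter.mark_of,'eye0','side',5)
hang(1)
E
```

```text
eye0 side 0.91 [0.4074 0.3004 0.1059]
eye0 side 0.69 [ 0.548  -0.0892  0.0025]
eye0 side 0.64 [0.4382 0.0187 0.1593]
eye0 side 0.63 [ 0.5305 -0.278  -0.0011]
eye0 side 0.48 [ 0.5725  0.0082 -0.001 ]
t 14.0 p [0.4386 0.0225 0.2023] yaw 98.06664397382046 q6 -110.64405950362179
8 -10.3 19.7 3.6 -1 -1; -10.3 19.7 3.6 -1 -1; -10.3 19.7 3.6 -1 -1; -10.3 19.7 3.6 -1 -1; -10.3 19.7 3.6 -1 -1; -10.3 19.7 3.6 -1 -1; -10.3 19.7 3.6 -1 -1; -10.3 19.7 3.6 -1 -1
8 0 3.5 -0 0 -1; 0 3.5 -0 0 -1; -0 8.7 -0 0 -1; -0 8.7 -0 0 -1; -0 8.7 -0 0 -1; -0 8.7 1.6 0 -1; -0 8.7 1.6 0 -1; -0 8.7 1.6 0 -1
8 -0 -0 0 0 -0.1; -0 -0 0 0 -0.1; -0 -0 0 0 -0.1; -0 -0 0 0 -0.1; -0 -0 -10 0 -0.1; -0 -0 -10 0 -0.1; 0 -14.7 -10 0 -0.1; 0 -14.7 -10 0 -0.1
```

Emit:
move_arm --series "-2 5 0 -1 -1; -4 10 1 -1 -1; -7 15 2 -1 -1; -10.3 19.7 3.2 -1 -1; -10.3 19.7 3.2 -1 -1; -10.3 19.7 3.2 -1 -1"

```text
time_s: 14.75
position: [0.5121, 0.232, 0.1696]
tool_rot: [[-0.987, -0.16, -0.001], [-0.16, 0.987, -0.001], [0.001, -0.0, -1.0]]
ft_force: [-0.7, 0.7, -4.8]
grip_width: 0.012
gripper_force: 79.1
```

Emit:
move_arm --series "0 3 0 0 -1; 0 5 0 0 -1; 0 7 0 0 -1; 0 8.7 0 0 -1; 0 8.7 0 0 -1; 0 8.7 0.8 0 -1; 0 8.7 1.6 0 -1; 0 8.7 1.6 0 -1"

```text
time_s: 15.75
position: [0.4983, 0.3176, 0.153]
tool_rot: [[-0.987, -0.16, -0.001], [-0.16, 0.987, -0.0], [0.001, -0.0, -1.0]]
ft_force: [-0.6, -1.0, -3.1]
grip_width: 0.0116
gripper_force: 79.2
```

Emit:
move_arm --series "0 0 0 0 -0.1; 0 0 0 0 -0.1; 0 0 0 0 -0.1; 0 0 0 0 -0.1; 0 0 -3 0 -0.1; 0 0 -8 0 -0.1; 0 -5 -8 0 -0.1; 0 -10 -8 0 -0.1"

```text
time_s: 16.75
position: [0.5146, 0.2185, 0.2342]
tool_rot: [[-0.987, -0.162, 0.001], [-0.162, 0.987, 0.0], [-0.001, -0.0, -1.0]]
ft_force: [0.3, 0.1, -0.6]
grip_width: 0.0386
gripper_force: 0.0
```

```bash
python3 - <<'E'
from plan import *
optics.get_image('side')
show(spotter.mark_of,'eye0','side',5)
pick(.5495,-.0915,.042,99)
E
```

```text
eye0 side 0.93 [ 0.55   -0.0924 -0.001 ]
eye0 side 0.79 [0.5058 0.3198 0.1064]
eye0 side 0.74 [0.4095 0.3027 0.1076]
eye0 side 0.39 [0.5044 0.3214 0.1611]
t 16.85 p [0.5152 0.2159 0.2339] yaw 99.0177378450215 q6 -88.39753391858586
8 1.4 -30.9 1.4 0 0.1; 1.4 -30.9 1.4 0 0.1; 1.4 -30.9 1.4 0 0.1; 1.4 -30.9 1.4 0 0.1; 1.4 -30.9 1.4 0 0.1; 1.4 -30.9 1.4 0 0.1; 1.4 -30.9 1.4 0 0.1; 1.4 -30.9 1.4 0 0.1
8 0 0 10 0 0.1; 0 0 10 0 0.1; 0 0 10 0 0.1; 0 0 17.8 0 0.1; 0 0 17.8 0 0.1; 0 0 17.8 0 -1; 0 0 17.8 0 -1; 0 0 17.8 0 -1
8 0 0 0 0 -1; 0 0 -16 0 -1; 0 0 -16 0 -1; 0 0 -16 0 -1; 0 0 -16 0 -1; 0 0 -16 0 -1; 0 0 -16 0 -1; 0 0 -16 0 -1
```

Emit:
move_arm --series "0 -6 0 0 0.1; 0 -12 0.5 0 0.1; 1 -18 1 0 0.1; 1.4 -24 1.4 0 0.1; 1.4 -30.9 1.4 0 0.1; 1.4 -30.9 1.4 0 0.1; 1.4 -30.9 1.4 0 0.1; 1.4 -30.9 1.4 0 0.1"

```text
time_s: 17.85
position: [0.5503, -0.0862, 0.2199]
tool_rot: [[-0.987, -0.163, 0.0], [-0.163, 0.987, 0.0], [-0.0, 0.0, -1.0]]
ft_force: [-0.2, 0.2, 0.2]
grip_width: 0.0467
gripper_force: 0.0
```

Emit:
move_arm --series "0 0 6 0 0.1; 0 0 12 0 0.1; 0 0 17.8 0 0.1; 0 0 17.8 0 0.1; 0 0 17.8 0 -1; 0 0 17.8 0 -1; 0 0 17.8 0 -1; 0 0 17.8 0 -1"

```text
time_s: 18.85
position: [0.5521, -0.0886, 0.0446]
tool_rot: [[-0.987, -0.161, 0.006], [-0.161, 0.987, -0.003], [-0.005, -0.003, -1.0]]
ft_force: [0.4, -1.0, 5.9]
grip_width: 0.0122
gripper_force: 78.1
```

Emit:
move_arm --series "0 0 -3 0 -1; 0 0 -8 0 -1; 0 0 -13 0 -1; 0 0 -16 0 -1; 0 0 -16 0 -1; 0 0 -16 0 -1"

```text
time_s: 19.6
position: [0.5497, -0.0876, 0.2006]
tool_rot: [[-0.987, -0.161, -0.002], [-0.161, 0.987, 0.001], [0.002, 0.001, -1.0]]
ft_force: [-0.1, -1.0, -4.2]
grip_width: 0.0121
gripper_force: 78.5
```

```bash
python3 - <<'E'
from plan import *
optics.get_image('side')
show(spotter.mark_of,'eye0','side',5)
hang(2,.005)
E
```

```text
eye0 side 0.91 [0.4079 0.2985 0.1045]
eye0 side 0.84 [ 0.5469 -0.091   0.1533]
eye0 side 0.66 [ 0.4553 -0.0969  0.0045]
eye0 side 0.55 [0.5078 0.317  0.1078]
eye0 side 0.26 [ 0.557   0.1301 -0.0022]
t 19.7 p [ 0.5497 -0.0876  0.2001] yaw 99.25898268458769 q6 -120.4977500634544
8 -11 32.1 3 0 -1; -11 32.1 3 0 -1; -11 32.1 3 0 -1; -11 32.1 3 0 -1; -11 32.1 3 0 -1; -11 32.1 3 0 -1; -11 32.1 3 0 -1; -11 32.1 3 0 -1
8 -0 3.5 0 0 -1; -0 3.5 0 0 -1; -0.1 8.7 0 0 -1; -0.1 8.7 0 0 -1; -0.1 8.7 0 0 -1; -0.1 8.7 1.7 0 -1; -0.1 8.7 1.7 0 -1; -0.1 8.7 1.7 0 -1
8 0 -0 -0 0 -0.1; 0 -0 -0 0 -0.1; 0 -0 -0 0 -0.1; 0 -0 -0 0 -0.1; 0.1 -0 -9.7 0 -0.1; 0.1 -0 -9.7 0 -0.1; 0.1 -14.7 -9.7 0 -0.1; 0.1 -14.7 -9.7 0 -0.1
```

Emit:
move_arm --series "-2 5 0 0 -1; -4 11 0.5 0 -1; -6 17 1 0 -1; -8 23 2 0 -1; -10 28 3 0 -1; -11 32.1 3 0 -1; -11 32.1 3 0 -1; -11 32.1 3 0 -1"

```text
time_s: 20.7
position: [0.607, 0.2461, 0.1706]
tool_rot: [[-0.987, -0.161, -0.002], [-0.161, 0.987, -0.001], [0.002, -0.0, -1.0]]
ft_force: [0.3, -0.8, -3.7]
grip_width: 0.0117
gripper_force: 78.4
```

Emit:
move_arm --series "0 3 0 0 -1; 0 5 0 0 -1; 0 7 0 0 -1; 0 8.7 0 0 -1; 0 8.7 0 0 -1; 0 8.7 0.8 0 -1; 0 8.7 1.7 0 -1; 0 8.7 1.7 0 -1"

```text
time_s: 21.7
position: [0.5931, 0.3319, 0.1535]
tool_rot: [[-0.987, -0.16, -0.002], [-0.16, 0.987, -0.001], [0.002, -0.0, -1.0]]
ft_force: [0.2, 0.0, -2.8]
grip_width: 0.012
gripper_force: 78.5
```

Emit:
move_arm --series "0 0 0 0 -0.1; 0 0 0 0 -0.1; 0 0 0 0 -0.1; 0 0 0 0 -0.1; 0 0 -3 0 -0.1; 0 0 -8 0 -0.1; 0 -5 -8 0 -0.1; 0 -10 -8 0 -0.1"

```text
time_s: 22.7
position: [0.6095, 0.233, 0.2352]
tool_rot: [[-0.987, -0.162, 0.001], [-0.162, 0.987, 0.0], [-0.001, -0.0, -1.0]]
ft_force: [1.5, -0.7, -0.2]
grip_width: 0.0387
gripper_force: 0.0
```

```bash
cat > ch.py <<'E'
from fit import *
from plan import plan
def look():
    C=('top','side');V=views(C,('chuck',))
    seen=[]
    for c in C:
        for r in spotter.mark_of('chuck0',c):
            q=np.array(r['point'])
            if r['score']>.3 and abs(q[2])<.012 and not any(np.linalg.norm(q[:2]-b)<.03 for b in seen): seen.append(q[:2])
    for b in seen:
        f=fit(V,C,'chuck',b,[0])
        if f is not None and f[0]/f[4]<.3: print('chuck',np.array(f)[[0,1,2,4]])
a=np.radians(1.5); CR=np.array([.5272,-.2782]); RC=np.array([[np.cos(a),-np.sin(a)],[np.sin(a),np.cos(a)]])
def cell(i,j): return CR+RC@np.array([(i-1)*.071,(j-.5)*.071])
E
python3 - <<'E'
from ch import *
optics.get_image('side');show(spotter.mark_of,'eye0','side',5)
look()
for i in range(3): print(cell(i,0),cell(i,1))
E
```

```text
eye0 side 0.9 [0.4078 0.3019 0.1052]
eye0 side 0.58 [0.5931 0.3301 0.1082]
eye0 side 0.56 [0.5048 0.3191 0.108 ]
chuck [0.1382 0.5876 0.1615 2.    ]
chuck [ 0.215   0.6576 -0.109   2.    ]
chuck [0.1986 0.6754 0.0043 2.    ]
chuck [ 0.1141  0.4576 -0.0978  2.    ]
chuck [0.2031 0.5704 0.0123 2.    ]
[ 0.4572 -0.3155] [ 0.4553 -0.2446]
[ 0.5281 -0.3137] [ 0.5263 -0.2427]
[ 0.5991 -0.3118] [ 0.5972 -0.2409]
```

All three eyes hang on their pegs. One chuck was knocked from (.558,.127) to (.588,.1615). I'll start the chucks with that one.

```bash
cat >> ch.py <<'E'
def job(x,y,i,j,yaw=50):
    c=cell(i,j)
    plan([[(x,y,.20,yaw,0,8)],[(x,y,.033,yaw,0,4),(x,y,.033,yaw,-1,4)],
     [(x,y,.2,yaw,-1,8)],[(*c,.2,yaw,-1,8)],[(*c,.06,yaw,-1,4),(*c,.0395,yaw,-1,4)],[(*c,.0395,yaw,-.2,4),(*c,.2,yaw,-.2,4)]])
E
python3 -c "
from ch import *
job(.5876,.1615,2,0)"
```

```text
t 23.1 p [0.6091 0.2349 0.2346] yaw 99.34624740053717 q6 -88.62448201165395
8 3.3 -6.9 3.5 49 0; 3.3 -6.9 3.5 49 0; 3.3 -6.9 3.5 49 0; 3.3 -6.9 3.5 49 0; 3.3 -6.9 3.5 49 0; 3.3 -6.9 3.5 49 0; 3.3 -6.9 3.5 49 0; 3.3 -6.9 3.5 49 0
8 0 -0 16.7 0 0; 0 -0 16.7 0 0; 0 -0 16.7 0 0; 0 -0 16.7 0 0; 0 -0 16.7 0 -1; 0 -0 16.7 0 -1; 0 -0 16.7 0 -1; 0 -0 16.7 0 -1
8 0 -0 -16.7 0 -1; 0 -0 -16.7 0 -1; 0 -0 -16.7 0 -1; 0 -0 -16.7 0 -1; 0 -0 -16.7 0 -1; 0 -0 -16.7 0 -1; 0 -0 -16.7 0 -1; 0 -0 -16.7 0 -1
8 -31.1 -35.7 -0 0 -1; -31.1 -35.7 -0 0 -1; -31.1 -35.7 -0 0 -1; -31.1 -35.7 -0 0 -1; -31.1 -35.7 -0 0 -1; -31.1 -35.7 -0 0 -1; -31.1 -35.7 -0 0 -1; -31.1 -35.7 -0 0 -1
8 0 -0 14 0 -1; 0 -0 14 0 -1; 0 -0 14 0 -1; 0 -0 14 0 -1; 0 -0 16 0 -1; 0 -0 16 0 -1; 0 -0 16 0 -1; 0 -0 16 0 -1
8 0 -0 0 0 -0.2; 0 -0 0 0 -0.2; 0 -0 0 0 -0.2; 0 -0 0 0 -0.2; 0 -0 -16 0 -0.2; 0 -0 -16 0 -0.2; 0 -0 -16 0 -0.2; 0 -0 -16 0 -0.2
```

Emit:
move_arm --series "3.3 -6.9 3.5 10 0; 3.3 -6.9 3.5 20 0; 3.3 -6.9 3.5 30 0; 3.3 -6.9 3.5 40 0; 3.3 -6.9 3.5 49 0; 3.3 -6.9 3.5 49 0; 3.3 -6.9 3.5 49 0" --force 80

```text
time_s: 23.98
position: [0.5879, 0.1609, 0.1996]
tool_rot: [[-0.771, 0.636, -0.0], [0.636, 0.771, 0.0], [0.0, -0.0, -1.0]]
ft_force: [-0.2, 0.4, -0.4]
grip_width: 0.0426
gripper_force: 0.0
```

Emit:
move_arm --series "0 0 6 0 0; 0 0 12 0 0; 0 0 16.7 0 0; 0 0 16.7 0 0; 0 0 16.7 0 -1; 0 0 16.7 0 -1; 0 0 16.7 0 -1; 0 0 16.7 0 -1"

```text
time_s: 24.98
position: [0.5893, 0.1605, 0.0353]
tool_rot: [[-0.769, 0.639, 0.005], [0.639, 0.769, 0.0], [-0.004, 0.003, -1.0]]
ft_force: [-0.2, -0.8, 7.8]
grip_width: 0.0182
gripper_force: 78.4
```

Emit:
move_arm --series "0 0 -3 0 -1; 0 0 -8 0 -1; 0 0 -13 0 -1; 0 0 -16.7 0 -1; 0 0 -16.7 0 -1; 0 0 -16.7 0 -1"

```text
time_s: 25.72
position: [0.5871, 0.1604, 0.1982]
tool_rot: [[-0.769, 0.639, -0.003], [0.639, 0.769, -0.0], [0.002, -0.002, -1.0]]
ft_force: [-0.8, -0.8, -4.4]
grip_width: 0.0179
gripper_force: 79.0
```

```bash
python3 - <<'E'
from ch import *
im=save('side','s2.png');im=save('wrist','w2.png')
for c in('side','wrist'):show(spotter.mark_of,'chuck0',c,6)
job(.5876,.1615,2,0)
a=cv2.imread('pics/s2.png')[60:380,180:460];b=cv2.imread('pics/w2.png')[120:440,160:480];cv2.imwrite('pics/c6.png',np.hstack([a,b]))
E
```

```text
chuck0 side 0.96 [0.5855 0.164  0.1601]
chuck0 side 0.95 [ 0.5703  0.0103 -0.0007]
chuck0 side 0.85 [ 0.6559 -0.1096 -0.0009]
chuck0 side 0.65 [0.6743 0.001  0.0029]
chuck0 side 0.62 [ 0.4621 -0.0981  0.0012]
chuck0 wrist 0.89 [0.5876 0.1632 0.1614]
chuck0 wrist 0.71 [ 0.5677  0.0126 -0.0006]
chuck0 wrist 0.69 [ 0.4566 -0.102   0.0008]
chuck0 wrist 0.49 [ 0.6759  0.0036 -0.0011]
t 25.925 p [0.5875 0.1604 0.1982] yaw 50.263259593306934 q6 -46.117924708126566
8 0.1 0.1 -0.2 0 0; 0.1 0.1 -0.2 0 0; 0.1 0.1 -0.2 0 0; 0.1 0.1 -0.2 0 0; 0.1 0.1 -0.2 0 0; 0.1 0.1 -0.2 0 0; 0.1 0.1 -0.2 0 0; 0.1 0.1 -0.2 0 0
8 -0.1 0 16.7 0 0; -0.1 0 16.7 0 0; -0.1 0 16.7 0 0; -0.1 0 16.7 0 0; -0.1 0 16.7 0 -1; -0.1 0 16.7 0 -1; -0.1 0 16.7 0 -1; -0.1 0 16.7 0 -1
8 0.1 -0 -16.7 0 -1; 0.1 -0 -16.7 0 -1; 0.1 -0 -16.7 0 -1; 0.1 -0 -16.7 0 -1; 0.1 -0 -16.7 0 -1; 0.1 -0 -16.7 0 -1; 0.1 -0 -16.7 0 -1; 0.1 -0 -16.7 0 -1
8 -31.2 -35.7 0 0 -1; -31.2 -35.7 0 0 -1; -31.2 -35.7 0 0 -1; -31.2 -35.7 0 0 -1; -31.2 -35.7 0 0 -1; -31.2 -35.7 0 0 -1; -31.2 -35.7 0 0 -1; -31.2 -35.7 0 0 -1
8 -0 0.1 14 0 -1; -0 0.1 14 0 -1; -0 0.1 14 0 -1; -0 0.1 14 0 -1; -0 0.1 16.1 0 -1; -0 0.1 16.1 0 -1; -0 0.1 16.1 0 -1; -0 0.1 16.1 0 -1
8 -0 -0 -0 0 -0.2; -0 -0 -0 0 -0.2; -0 -0 -0 0 -0.2; -0 -0 -0 0 -0.2; 0 -0.1 -16.1 0 -0.2; 0 -0.1 -16.1 0 -0.2; 0 -0.1 -16.1 0 -0.2; 0 -0.1 -16.1 0 -0.2
```

View pics/c6.png

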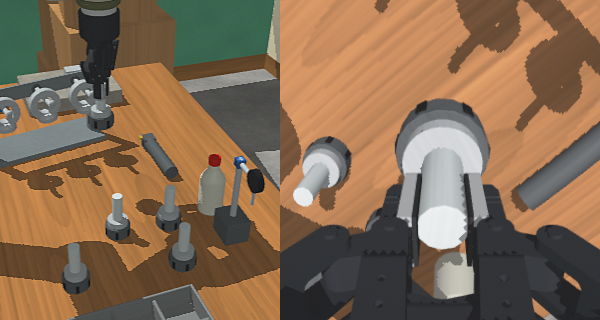

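The chuck is held upright with its underside near 0.161, and the three eyes hang on the pegs in the background. Now I'll carry it to cell (2,0).

Emit:
move_arm --series "-3 -4 0 0 -1; -7 -8 0 0 -1; -11 -13 0 0 -1; -15 -17 0 0 -1; -19 -21.7 0 0 -1; -23 -26.3 0 0 -1; -27 -31 0 0 -1; -31.2 -35.7 0 0 -1"

```text
time_s: 26.92
position: [0.5992, -0.3149, 0.1988]
tool_rot: [[-0.769, 0.639, -0.001], [0.639, 0.769, 0.001], [0.001, 0.0, -1.0]]
ft_force: [0.9, -0.1, -3.1]
grip_width: 0.0179
gripper_force: 79.1
```

Emit:
move_arm --series "0 0 0 0 -1; 0 0 0 0 -1; 0 0 5 0 -1; 0 0 9 0 -1; 0 0 9 0 -1"

```text
time_s: 27.55
position: [0.5986, -0.3105, 0.1068]
tool_rot: [[-0.77, 0.638, -0.006], [0.638, 0.77, 0.004], [0.007, -0.0, -1.0]]
ft_force: [-0.9, -0.2, -2.5]
grip_width: 0.0181
gripper_force: 79.2
```

```bash
python3 - <<'E'
from ch import *
V=views(('side',),('crate',))
print(np.array(fit(V,('side',),'crate',(.5272,-.2782),[0.026])))
for c in('side','wrist'):
  optics.get_image(c);show(spotter.mark_of,'chuck0',c,6);show(spotter.mark_of,'crate',c,1)
job(.5876,.1615,2,0)
E
```

```text
[ 0.1138  0.5272 -0.2781  2.0228  1.    ]
chuck0 side 0.85 [ 0.599  -0.309   0.0731]
chuck0 side 0.82 [ 0.4622 -0.0994  0.0015]
chuck0 side 0.61 [0.5702 0.0103 0.0029]
chuck0 side 0.58 [ 0.6574 -0.1104 -0.0034]
crate side 0.65 [ 0.5289 -0.2786  0.0013]
chuck0 wrist 0.94 [ 0.6752  0.0046 -0.0027]
chuck0 wrist 0.94 [ 0.6566 -0.1122  0.001 ]
chuck0 wrist 0.56 [ 0.604  -0.3097  0.0752]
crate wrist 0.67 [ 0.6764  0.0045 -0.0028]
t 27.95 p [ 0.5999 -0.3132  0.1108] yaw 50.2671532200944 q6 -87.832680291637
8 31.3 35.7 -9 0 0; 31.3 35.7 -9 0 0; 31.3 35.7 -9 0 0; 31.3 35.7 -9 0 0; 31.3 35.7 -9 0 0; 31.3 35.7 -9 0 0; 31.3 35.7 -9 0 0; 31.3 35.7 -9 0 0
8 0 0 16.7 0 0; 0 0 16.7 0 0; 0 0 16.7 0 0; 0 0 16.7 0 0; 0 0 16.7 0 -1; 0 0 16.7 0 -1; 0 0 16.7 0 -1; 0 0 16.7 0 -1
8 -0 0 -16.7 0 -1; -0 0 -16.7 0 -1; -0 0 -16.7 0 -1; -0 0 -16.7 0 -1; -0 0 -16.7 0 -1; -0 0 -16.7 0 -1; -0 0 -16.7 0 -1; -0 0 -16.7 0 -1
8 -31.2 -35.6 0.1 0 -1; -31.2 -35.6 0.1 0 -1; -31.2 -35.6 0.1 0 -1; -31.2 -35.6 0.1 0 -1; -31.2 -35.6 0.1 0 -1; -31.2 -35.6 0.1 0 -1; -31.2 -35.6 0.1 0 -1; -31.2 -35.6 0.1 0 -1
8 0.1 -0 14 0 -1; 0.1 -0 14 0 -1; 0.1 -0 14 0 -1; 0.1 -0 14 0 -1; 0.1 -0 16 0 -1; 0.1 -0 16 0 -1; 0.1 -0 16 0 -1; 0.1 -0 16 0 -1
8 -0 -0 0 0 -0.2; -0 -0 0 0 -0.2; -0 -0 0 0 -0.2; -0 -0 0 0 -0.2; -0.1 -0 -16 0 -0.2; -0.1 -0 -16 0 -0.2; -0.1 -0 -16 0 -0.2; -0.1 -0 -16 0 -0.2
```

Emit:
move_arm --series "0 0 3 0 -1; 0 0 5 0 -1; 0 0 6.2 0 -1; 0 0 6.8 0 -1; 0 0 6.8 0 -1; 0 0 6.8 0 -1"

```text
time_s: 28.7
position: [0.5999, -0.3133, 0.0426]
tool_rot: [[-0.769, 0.639, 0.001], [0.639, 0.769, -0.001], [-0.002, 0.0, -1.0]]
ft_force: [-0.3, -0.3, -3.5]
grip_width: 0.0178
gripper_force: 79.4
```

Emit:
move_arm --series "0 0 0 0 -0.2; 0 0 0 0 -0.2; 0 0 0 0 -0.2; 0 0 0 0 -0.2; 0 0 -6 0 -0.2; 0 0 -12 0 -0.2; 0 0 -16 0 -0.2; 0 0 -16 0 -0.2"

```text
time_s: 29.7
position: [0.6005, -0.3137, 0.2056]
tool_rot: [[-0.769, 0.639, 0.006], [0.639, 0.769, -0.004], [-0.007, 0.0, -1.0]]
ft_force: [0.1, 0.6, 0.1]
grip_width: 0.034
gripper_force: 0.0
```

```bash
python3 - <<'E'
from ch import *
optics.get_image('side');show(spotter.mark_of,'chuck0','side',6)
look()
job(.6754,.0043,1,0)
E
```

```text
chuck0 side 0.94 [ 0.6573 -0.1079 -0.0056]
chuck0 side 0.83 [ 0.4593 -0.0977 -0.0002]
chuck0 side 0.81 [ 0.5714  0.0109 -0.0026]
chuck0 side 0.81 [ 0.5976 -0.3083 -0.0004]
chuck0 side 0.61 [ 0.6757  0.0004 -0.0005]
chuck [ 0.1532  0.4572 -0.0983  2.    ]
chuck [0.2176 0.6757 0.0052 2.    ]
chuck [0.1811 0.5718 0.0124 2.    ]
chuck [ 0.236   0.6585 -0.1086  2.    ]
t 30.1 p [ 0.5995 -0.3129  0.2007] yaw 50.2606901453854 q6 -87.8322226234251
8 14.4 29.2 0.1 0 0; 14.4 29.2 0.1 0 0; 14.4 29.2 0.1 0 0; 14.4 29.2 0.1 0 0; 14.4 29.2 0.1 0 0; 14.4 29.2 0.1 0 0; 14.4 29.2 0.1 0 0; 14.4 29.2 0.1 0 0
8 0 0 16.7 0 0; 0 0 16.7 0 0; 0 0 16.7 0 0; 0 0 16.7 0 0; 0 0 16.7 0 -1; 0 0 16.7 0 -1; 0 0 16.7 0 -1; 0 0 16.7 0 -1
8 0 0 -16.7 0 -1; 0 0 -16.7 0 -1; 0 0 -16.7 0 -1; 0 0 -16.7 0 -1; 0 0 -16.7 0 -1; 0 0 -16.7 0 -1; 0 0 -16.7 0 -1; 0 0 -16.7 0 -1
8 -9 -33.8 -0 0 -1; -9 -33.8 -0 0 -1; -9 -33.8 -0 0 -1; -9 -33.8 -0 0 -1; -9 -33.8 -0 0 -1; -9 -33.8 -0 0 -1; -9 -33.8 -0 0 -1; -9 -33.8 -0 0 -1
8 0 -0 14 0 -1; 0 -0 14 0 -1; 0 -0 14 0 -1; 0 -0 14 0 -1; 0 -0 16 0 -1; 0 -0 16 0 -1; 0 -0 16 0 -1; 0 -0 16 0 -1
8 0 -0 0 0 -0.2; 0 -0 0 0 -0.2; 0 -0 0 0 -0.2; 0 -0 0 0 -0.2; 0 -0 -16 0 -0.2; 0 -0 -16 0 -0.2; 0 -0 -16 0 -0.2; 0 -0 -16 0 -0.2
```

Emit:
move_arm --series "3 5.5 0 0 0; 6 11 0 0 0; 9 17 0 0 0; 12 23 0 0 0; 14.4 29.2 0.1 0 0; 14.4 29.2 0.1 0 0; 14.4 29.2 0.1 0 0; 14.4 29.2 0.1 0 0"

```text
time_s: 31.1
position: [0.6753, 0.0019, 0.2005]
tool_rot: [[-0.768, 0.641, -0.0], [0.641, 0.768, -0.0], [0.0, -0.0, -1.0]]
ft_force: [-0.2, 0.1, -0.4]
grip_width: 0.043
gripper_force: 0.0
```

Emit:
move_arm --series "0 0 6 0 0; 0 0 12 0 0; 0 0 16.7 0 0; 0 0 16.7 0 0; 0 0 16.7 0 -1; 0 0 16.7 0 -1; 0 0 16.7 0 -1; 0 0 16.7 0 -1"

```text
time_s: 32.1
position: [0.6771, 0.0029, 0.0367]
tool_rot: [[-0.769, 0.639, 0.006], [0.639, 0.769, -0.002], [-0.005, 0.002, -1.0]]
ft_force: [0.3, -1.3, 8.1]
grip_width: 0.0176
gripper_force: 78.7
```

Emit:
move_arm --series "0 0 -3 0 -1; 0 0 -8 0 -1; 0 0 -13 0 -1; 0 0 -16.7 0 -1; 0 0 -16.7 0 -1; 0 0 -16.7 0 -1"

```text
time_s: 32.85
position: [0.6747, 0.0037, 0.1985]
tool_rot: [[-0.769, 0.639, -0.004], [0.639, 0.769, 0.001], [0.003, -0.002, -1.0]]
ft_force: [-0.7, -0.1, -3.6]
grip_width: 0.0181
gripper_force: 79.2
```

Emit:
move_arm --series "-1 -5 0 0 -1; -2 -10 0 0 -1; -3.5 -15 0 0 -1; -5 -20 0 0 -1; -6.5 -25 0 0 -1; -8 -30 0 0 -1; -9 -33.8 0 0 -1; -9 -33.8 0 0 -1"

```text
time_s: 33.85
position: [0.5268, -0.3158, 0.1981]
tool_rot: [[-0.766, 0.642, -0.004], [0.642, 0.766, 0.002], [0.004, -0.0, -1.0]]
ft_force: [0.2, 0.6, -4.1]
grip_width: 0.0175
gripper_force: 79.5
```

```bash
python3 - <<'E'
from ch import *
for c in('side','wrist'):
  optics.get_image(c);show(spotter.mark_of,'chuck0',c,6)
plan([[(*cell(1,0),.041,50,-1,1)]])
E
```

```text
chuck0 side 0.93 [ 0.4594 -0.0987  0.0003]
chuck0 side 0.92 [ 0.6568 -0.1098 -0.0001]
chuck0 side 0.85 [ 0.5963 -0.3079  0.0054]
chuck0 side 0.84 [0.5706 0.0099 0.0023]
chuck0 side 0.65 [ 0.5284 -0.3155  0.1634]
chuck0 wrist 0.94 [ 0.604  -0.3074  0.0019]
chuck0 wrist 0.93 [ 0.5661  0.0116 -0.0026]
chuck0 wrist 0.89 [ 0.5278 -0.3151  0.1605]
chuck0 wrist 0.73 [ 0.4553 -0.1019 -0.0003]
chuck0 wrist 0.55 [ 0.6569 -0.1115 -0.0003]
t 34.05 p [ 0.5288 -0.3127  0.1997] yaw 50.326630491493184 q6 -91.95781367216313
1 -0 -0.1 15.9 0 -1
```

Emit:
move_arm --series "0 -0.1 5 0 -1; 0 -0.1 9 0 -1; 0 -0.1 12 0 -1; 0 -0.1 14 0 -1; 0 -0.1 15.2 0 -1; 0 -0.1 15.8 0 -1; 0 -0.1 15.8 0 -1; 0 -0.1 15.8 0 -1"

```text
time_s: 35.05
position: [0.5284, -0.3149, 0.0434]
tool_rot: [[-0.769, 0.639, 0.001], [0.639, 0.769, -0.001], [-0.001, -0.0, -1.0]]
ft_force: [0.4, 0.5, -4.5]
grip_width: 0.0176
gripper_force: 79.5
```

Emit:
move_arm --series "0 0 0 0 -0.2; 0 0 0 0 -0.2; 0 0 0 0 -0.2; 0 0 0 0 -0.2; 0 0 -6 0 -0.2; 0 0 -12 0 -0.2; 0 0 -16 0 -0.2; 0 0 -16 0 -0.2"

```text
time_s: 36.05
position: [0.5289, -0.3154, 0.2062]
tool_rot: [[-0.769, 0.639, 0.005], [0.639, 0.769, -0.005], [-0.007, -0.0, -1.0]]
ft_force: [-0.2, 0.1, -0.5]
grip_width: 0.034
gripper_force: 0.0
```

```bash
python3 - <<'E'
from ch import *
optics.get_image('side');show(spotter.mark_of,'chuck0','side',6)
look()
job(.658,-.1088,0,0)
E
```

```text
chuck0 side 0.88 [ 0.4576 -0.1009 -0.0006]
chuck0 side 0.88 [ 0.6564 -0.1112 -0.0009]
chuck0 side 0.83 [ 0.5991 -0.3101  0.0023]
chuck0 side 0.67 [ 0.5291 -0.3148  0.0059]
chuck0 side 0.65 [0.5696 0.013  0.0002]
chuck [0.1562 0.5713 0.0122 2.    ]
chuck [ 0.415   0.5275 -0.3131  2.    ]
chuck [ 0.1305  0.6588 -0.1087  2.    ]
chuck [ 0.1857  0.4572 -0.097   2.    ]
chuck [ 0.4231  0.5988 -0.3098  2.    ]
t 36.45 p [ 0.5279 -0.3145  0.2018] yaw 50.260540812804315 q6 -92.07330022874675
8 3.1 24.1 0.2 0 0; 3.1 24.1 0.2 0 0; 3.1 24.1 0.2 0 0; 3.1 24.1 0.2 0 0; 3.1 24.1 0.2 0 0; 3.1 24.1 0.2 0 0; 3.1 24.1 0.2 0 0; 3.1 24.1 0.2 0 0
8 0 0 16.7 0 0; 0 0 16.7 0 0; 0 0 16.7 0 0; 0 0 16.7 0 0; 0 0 16.7 0 -1; 0 0 16.7 0 -1; 0 0 16.7 0 -1; 0 0 16.7 0 -1
8 0 0 -16.7 0 -1; 0 0 -16.7 0 -1; 0 0 -16.7 0 -1; 0 0 -16.7 0 -1; 0 0 -16.7 0 -1; 0 0 -16.7 0 -1; 0 0 -16.7 0 -1; 0 0 -16.7 0 -1
8 2.3 -28.7 -0 0 -1; 2.3 -28.7 -0 0 -1; 2.3 -28.7 -0 0 -1; 2.3 -28.7 -0 0 -1; 2.3 -28.7 -0 0 -1; 2.3 -28.7 -0 0 -1; 2.3 -28.7 -0 0 -1; 2.3 -28.7 -0 0 -1
8 -0 0 14 0 -1; -0 0 14 0 -1; -0 0 14 0 -1; -0 0 14 0 -1; -0.1 0 16 0 -1; -0.1 0 16 0 -1; -0.1 0 16 0 -1; -0.1 0 16 0 -1
8 0 0 0 0 -0.2; 0 0 0 0 -0.2; 0 0 0 0 -0.2; 0 0 0 0 -0.2; 0.1 0 -16 0 -0.2; 0.1 0 -16 0 -0.2; 0.1 0 -16 0 -0.2; 0.1 0 -16 0 -0.2
```

Emit:
move_arm --series "1 5.5 0 0 0; 2 11 0 0 0; 2.5 17 0 0 0; 3 21 0.2 0 0; 3.1 24.1 0.2 0 0; 3.1 24.1 0.2 0 0; 3.1 24.1 0.2 0 0; 3.1 24.1 0.2 0 0"

```text
time_s: 37.45
position: [0.6578, -0.1105, 0.2007]
tool_rot: [[-0.768, 0.64, -0.0], [0.64, 0.768, -0.0], [0.0, -0.0, -1.0]]
ft_force: [-0.5, -0.8, -0.2]
grip_width: 0.0424
gripper_force: 0.0
```

Emit:
move_arm --series "0 0 6 0 0; 0 0 12 0 0; 0 0 16.7 0 0; 0 0 16.7 0 0; 0 0 16.7 0 -1; 0 0 16.7 0 -1; 0 0 16.7 0 -1; 0 0 16.7 0 -1"

```text
time_s: 38.45
position: [0.6596, -0.1104, 0.0367]
tool_rot: [[-0.769, 0.639, 0.005], [0.639, 0.769, -0.002], [-0.005, 0.001, -1.0]]
ft_force: [-0.9, -2.2, 7.1]
grip_width: 0.0177
gripper_force: 78.3
```

Emit:
move_arm --series "0 0 -3 0 -1; 0 0 -8 0 -1; 0 0 -13 0 -1; 0 0 -16.7 0 -1; 0 0 -16.7 0 -1; 0 0 -16.7 0 -1"

```text
time_s: 39.2
position: [0.6575, -0.1092, 0.1988]
tool_rot: [[-0.769, 0.639, -0.003], [0.639, 0.769, 0.001], [0.003, -0.001, -1.0]]
ft_force: [-0.2, 0.1, -3.5]
grip_width: 0.0176
gripper_force: 78.5
```

Emit:
move_arm --series "0 -5 0 0 -1; 0.5 -10 0 0 -1; 1 -15 0 0 -1; 1.5 -20 0 0 -1; 2 -25 0 0 -1; 2.3 -28.7 0 0 -1; 2.3 -28.7 0 0 -1; 2.3 -28.7 0 0 -1"

```text
time_s: 40.2
position: [0.457, -0.3148, 0.1994]
tool_rot: [[-0.769, 0.639, -0.001], [0.639, 0.769, 0.002], [0.002, 0.001, -1.0]]
ft_force: [0.6, -1.2, -4.2]
grip_width: 0.0174
gripper_force: 79.1
```

Emit:
move_arm --series "0 0 5 0 -1; 0 0 9 0 -1; 0 0 12 0 -1; 0 0 12 0 -1; 0 0 12 0 -1"

```text
time_s: 40.83
position: [0.458, -0.3155, 0.0817]
tool_rot: [[-0.77, 0.639, 0.001], [0.639, 0.77, -0.001], [-0.002, -0.0, -1.0]]
ft_force: [-0.2, -0.3, -3.3]
grip_width: 0.0177
gripper_force: 79.0
```

```bash
python3 - <<'E'
from ch import *
for c in('side','wrist'):
  optics.get_image(c);show(spotter.mark_of,'chuck0',c,6)
plan([[(*cell(0,0),.041,50,-1,1)]])
E
```

```text
chuck0 side 0.89 [ 0.4524 -0.3165  0.0423]
chuck0 side 0.7 [ 0.5995 -0.307   0.0035]
chuck0 side 0.57 [ 0.4618 -0.0982  0.001 ]
chuck0 side 0.56 [ 0.5267 -0.3182  0.0087]
chuck0 wrist 0.92 [ 0.4577 -0.3169  0.0485]
chuck0 wrist 0.9 [ 0.527  -0.3123  0.0003]
t 41.025 p [ 0.4575 -0.3157  0.0818] yaw 50.27311205674602 q6 -97.08575259027636
1 0 -0 4.1 0 -1
```

Emit:
move_arm --series "0 0 2 0 -1; 0 0 3.3 0 -1; 0 0 3.9 0 -1; 0 0 3.9 0 -1; 0 0 3.9 0 -1"

```text
time_s: 41.65
position: [0.4572, -0.3156, 0.0419]
tool_rot: [[-0.769, 0.639, 0.0], [0.639, 0.769, -0.0], [-0.001, -0.0, -1.0]]
ft_force: [0.3, 0.0, -2.7]
grip_width: 0.0179
gripper_force: 79.5
```

Emit:
move_arm --series "0 0 0 0 -0.2; 0 0 0 0 -0.2; 0 0 0 0 -0.2; 0 0 0 0 -0.2; 0 0 -6 0 -0.2; 0 0 -12 0 -0.2; 0 0 -16 0 -0.2; 0 0 -16 0 -0.2"

```text
time_s: 42.65
position: [0.4579, -0.3163, 0.2048]
tool_rot: [[-0.769, 0.639, 0.005], [0.639, 0.769, -0.005], [-0.007, -0.001, -1.0]]
ft_force: [0.6, 0.4, -0.2]
grip_width: 0.0339
gripper_force: 0.0
```

```bash
python3 - <<'E'
from ch import *
look()
show(spotter.mark_of,'chuck0','side',6)
job(.5713,.0122,2,1)
E
```

```text
chuck [ 0.3818  0.5992 -0.3109  2.    ]
chuck [ 0.3587  0.5273 -0.3121  2.    ]
chuck [ 0.4282  0.4577 -0.0981  2.    ]
chuck [ 0.4214  0.4559 -0.3142  2.    ]
chuck [0.0565 0.5716 0.0123 1.    ]
chuck0 side 0.85 [ 0.4511 -0.3158  0.0017]
chuck0 side 0.84 [ 0.5986 -0.3076  0.004 ]
chuck0 side 0.66 [ 0.4577 -0.1001  0.0023]
chuck0 side 0.62 [ 0.5318 -0.3154  0.0072]
chuck0 side 0.45 [0.5686 0.0113 0.0003]
t 43.0 p [ 0.4568 -0.3153  0.2006] yaw 50.26102701635827 q6 -97.09133412275658
8 12.1 32.5 0.1 0 0; 12.1 32.5 0.1 0 0; 12.1 32.5 0.1 0 0; 12.1 32.5 0.1 0 0; 12.1 32.5 0.1 0 0; 12.1 32.5 0.1 0 0; 12.1 32.5 0.1 0 0; 12.1 32.5 0.1 0 0
8 -0 -0 16.7 0 0; -0 -0 16.7 0 0; -0 -0 16.7 0 0; -0 -0 16.7 0 0; -0 -0 16.7 0 -1; -0 -0 16.7 0 -1; -0 -0 16.7 0 -1; -0 -0 16.7 0 -1
8 0 -0 -16.7 0 -1; 0 -0 -16.7 0 -1; 0 -0 -16.7 0 -1; 0 -0 -16.7 0 -1; 0 -0 -16.7 0 -1; 0 -0 -16.7 0 -1; 0 -0 -16.7 0 -1; 0 -0 -16.7 0 -1
8 -18.1 -17.8 -0.1 0 -1; -18.1 -17.8 -0.1 0 -1; -18.1 -17.8 -0.1 0 -1; -18.1 -17.8 -0.1 0 -1; -18.1 -17.8 -0.1 0 -1; -18.1 -17.8 -0.1 0 -1; -18.1 -17.8 -0.1 0 -1; -18.1 -17.8 -0.1 0 -1
8 -0.1 -0 14 0 -1; -0.1 -0 14 0 -1; -0.1 -0 14 0 -1; -0.1 -0 14 0 -1; -0.1 -0 16.1 0 -1; -0.1 -0 16.1 0 -1; -0.1 -0 16.1 0 -1; -0.1 -0 16.1 0 -1
8 0 -0 -0 0 -0.2; 0 -0 -0 0 -0.2; 0 -0 -0 0 -0.2; 0 -0 -0 0 -0.2; 0.1 -0 -16.1 0 -0.2; 0.1 -0 -16.1 0 -0.2; 0.1 -0 -16.1 0 -0.2; 0.1 -0 -16.1 0 -0.2
```

Emit:
move_arm --series "2 5.5 0 0 0; 4 11 0 0 0; 6.5 17 0 0 0; 9 23 0.1 0 0; 11 28 0.1 0 0; 12.1 32.5 0.1 0 0; 12.1 32.5 0.1 0 0; 12.1 32.5 0.1 0 0"

```text
time_s: 44.0
position: [0.5715, 0.0114, 0.2001]
tool_rot: [[-0.769, 0.639, -0.001], [0.639, 0.769, -0.0], [0.001, -0.001, -1.0]]
ft_force: [-0.7, 0.4, 1.2]
grip_width: 0.0428
gripper_force: 0.0
```

Emit:
move_arm --series "0 0 6 0 0; 0 0 12 0 0; 0 0 16.7 0 0; 0 0 16.7 0 0; 0 0 16.7 0 -1; 0 0 16.7 0 -1; 0 0 16.7 0 -1; 0 0 16.7 0 -1"

```text
time_s: 45.0
position: [0.5729, 0.0109, 0.036]
tool_rot: [[-0.769, 0.639, 0.004], [0.639, 0.769, -0.002], [-0.004, 0.001, -1.0]]
ft_force: [-1.4, -4.2, 8.4]
grip_width: 0.018
gripper_force: 78.0
```

Emit:
move_arm --series "0 0 -3 0 -1; 0 0 -8 0 -1; 0 0 -13 0 -1; 0 0 -16.7 0 -1; 0 0 -16.7 0 -1; 0 0 -16.7 0 -1"

```text
time_s: 45.75
position: [0.5709, 0.012, 0.1989]
tool_rot: [[-0.769, 0.639, -0.003], [0.639, 0.769, 0.001], [0.003, -0.001, -1.0]]
ft_force: [-0.9, 0.5, -6.0]
grip_width: 0.0175
gripper_force: 79.4
```

Emit:
move_arm --series "-4 -4 0 0 -1; -8 -8 0 0 -1; -12 -12 0 0 -1; -16 -16 0 0 -1; -18.1 -17.8 0 0 -1; -18.1 -17.8 0 0 -1; -18.1 -17.8 0 0 -1; -18.1 -17.8 0 0 -1"

```text
time_s: 46.75
position: [0.5971, -0.2396, 0.2002]
tool_rot: [[-0.77, 0.638, -0.001], [0.638, 0.77, 0.001], [0.001, -0.0, -1.0]]
ft_force: [0.7, 0.7, -5.4]
grip_width: 0.0177
gripper_force: 79.6
```

Emit:
move_arm --series "0 0 5 0 -1; 0 0 9 0 -1; 0 0 11 0 -1; 0 0 11 0 -1; 0 0 11 0 -1"

```text
time_s: 47.38
position: [0.5978, -0.2407, 0.092]
tool_rot: [[-0.769, 0.639, 0.002], [0.639, 0.769, -0.001], [-0.002, 0.0, -1.0]]
ft_force: [-1.4, -0.4, -4.5]
grip_width: 0.018
gripper_force: 79.4
```

```bash
python3 - <<'E'
from ch import *
for c in('side','wrist'):
  optics.get_image(c);show(spotter.mark_of,'chuck0',c,6)
plan([[(*cell(2,1),.041,50,-1,1)]])
E
```

```text
chuck0 side 0.93 [ 0.5975 -0.3077  0.0028]
chuck0 side 0.84 [ 0.4529 -0.3177  0.0053]
chuck0 side 0.62 [ 0.461  -0.101  -0.0005]
chuck0 wrist 0.94 [ 0.4564 -0.3168  0.0061]
chuck0 wrist 0.8 [ 0.5925 -0.2397  0.0519]
chuck0 wrist 0.75 [ 0.6035 -0.3084  0.0051]
chuck0 wrist 0.71 [ 0.5283 -0.3126  0.0028]
t 47.575 p [ 0.5976 -0.2409  0.0917] yaw 50.266598414361276 q6 -82.73294939337828
1 0 -0 5.1 0 -1
```

Carry position is good. I'll lower it, release, then do the last chuck.

Emit:
move_arm --series "0 0 2.5 0 -1; 0 0 4.2 0 -1; 0 0 4.9 0 -1; 0 0 4.9 0 -1; 0 0 4.9 0 -1"

```text
time_s: 48.2
position: [0.5975, -0.241, 0.0421]
tool_rot: [[-0.769, 0.639, 0.001], [0.639, 0.769, -0.0], [-0.001, 0.0, -1.0]]
ft_force: [-0.4, 0.6, -5.9]
grip_width: 0.018
gripper_force: 79.9
```

Emit:
move_arm --series "0 0 0 0 -0.2; 0 0 0 0 -0.2; 0 0 0 0 -0.2; 0 0 0 0 -0.2; 0 0 -6 0 -0.2; 0 0 -12 0 -0.2; 0 0 -16 0 -0.2; 0 0 -16 0 -0.2"

```text
time_s: 49.2
position: [0.5982, -0.2414, 0.2054]
tool_rot: [[-0.769, 0.639, 0.006], [0.639, 0.769, -0.004], [-0.007, 0.001, -1.0]]
ft_force: [-0.7, -0.2, 0.1]
grip_width: 0.0342
gripper_force: 0.0
```

```bash
python3 - <<'E'
from ch import *
look()
show(spotter.mark_of,'chuck0','side',6)
job(.4575,-.0981,0,1)
E
```

```text
chuck [ 0.2837  0.5999 -0.2277  1.    ]
chuck [ 0.2735  0.601  -0.306   1.    ]
chuck [ 0.1318  0.4572 -0.0976  2.    ]
chuck0 side 0.96 [ 0.5982 -0.3075  0.0018]
chuck0 side 0.83 [ 0.5959 -0.2412  0.0051]
chuck0 side 0.75 [ 0.528  -0.3139  0.008 ]
chuck0 side 0.72 [ 0.4599 -0.099   0.0012]
t 49.55 p [ 0.5969 -0.2407  0.2005] yaw 50.25722184902961 q6 -82.73495465619567
8 19.8 2 0.1 0 0; 19.8 2 0.1 0 0; 19.8 2 0.1 0 0; 19.8 2 0.1 0 0; 19.8 2 0.1 0 0; 19.8 2 0.1 0 0; 19.8 2 0.1 0 0; 19.8 2 0.1 0 0
8 0 0.1 16.7 0 0; 0 0.1 16.7 0 0; 0 0.1 16.7 0 0; 0 0.1 16.7 0 0; 0 0.1 16.7 0 -1; 0 0.1 16.7 0 -1; 0 0.1 16.7 0 -1; 0 0.1 16.7 0 -1
8 0 -0.1 -16.7 0 -1; 0 -0.1 -16.7 0 -1; 0 -0.1 -16.7 0 -1; 0 -0.1 -16.7 0 -1; 0 -0.1 -16.7 0 -1; 0 -0.1 -16.7 0 -1; 0 -0.1 -16.7 0 -1; 0 -0.1 -16.7 0 -1
8 -9.2 -11.4 -0 0 -1; -9.2 -11.4 -0 0 -1; -9.2 -11.4 -0 0 -1; -9.2 -11.4 -0 0 -1; -9.2 -11.4 -0 0 -1; -9.2 -11.4 -0 0 -1; -9.2 -11.4 -0 0 -1; -9.2 -11.4 -0 0 -1
8 0 0 14 0 -1; 0 0 14 0 -1; 0 0 14 0 -1; 0 0 14 0 -1; 0 0 16 0 -1; 0 0 16 0 -1; 0 0 16 0 -1; 0 0 16 0 -1
8 0 0 0 0 -0.2; 0 0 0 0 -0.2; 0 0 0 0 -0.2; 0 0 0 0 -0.2; 0 0 -16 0 -0.2; 0 0 -16 0 -0.2; 0 0 -16 0 -0.2; 0 0 -16 0 -0.2
```

Emit:
move_arm --series "5 0.5 0 0 0; 11 1 0 0 0; 16 1.5 0 0 0; 19.8 2 0.1 0 0; 19.8 2 0.1 0 0; 19.8 2 0.1 0 0; 19.8 2 0.1 0 0"

```text
time_s: 50.42
position: [0.4584, -0.0996, 0.2004]
tool_rot: [[-0.769, 0.64, -0.0], [0.64, 0.769, 0.0], [0.0, -0.0, -1.0]]
ft_force: [0.7, -0.2, 0.0]
grip_width: 0.0429
gripper_force: 0.0
```

Emit:
move_arm --series "0 0 6 0 0; 0 0 12 0 0; 0 0 16.7 0 0; 0 0 16.7 0 0; 0 0 16.7 0 -1; 0 0 16.7 0 -1; 0 0 16.7 0 -1; 0 0 16.7 0 -1"

```text
time_s: 51.42
position: [0.459, -0.0997, 0.0355]
tool_rot: [[-0.769, 0.639, 0.004], [0.639, 0.769, -0.002], [-0.005, 0.001, -1.0]]
ft_force: [-0.6, -2.1, 7.2]
grip_width: 0.0179
gripper_force: 78.1
```

Emit:
move_arm --series "0 0 -3 0 -1; 0 0 -8 0 -1; 0 0 -13 0 -1; 0 0 -16.7 0 -1; 0 0 -16.7 0 -1; 0 0 -16.7 0 -1"

```text
time_s: 52.18
position: [0.4569, -0.0984, 0.1994]
tool_rot: [[-0.769, 0.639, -0.002], [0.639, 0.769, 0.001], [0.002, -0.0, -1.0]]
ft_force: [-0.3, -0.6, -4.1]
grip_width: 0.0179
gripper_force: 78.8
```

Emit:
move_arm --series "-3 -4 0 0 -1; -6 -8 0 0 -1; -9.2 -11.4 0 0 -1; -9.2 -11.4 0 0 -1; -9.2 -11.4 0 0 -1; -9.2 -11.4 0 0 -1"

```text
time_s: 52.92
position: [0.4555, -0.2442, 0.2001]
tool_rot: [[-0.77, 0.638, -0.001], [0.638, 0.77, 0.001], [0.001, 0.0, -1.0]]
ft_force: [0.1, 0.4, -3.7]
grip_width: 0.0176
gripper_force: 79.2
```

Emit:
move_arm --series "0 0 5 0 -1; 0 0 9 0 -1; 0 0 11 0 -1; 0 0 11 0 -1; 0 0 11 0 -1"

```text
time_s: 53.55
position: [0.4562, -0.2453, 0.0917]
tool_rot: [[-0.769, 0.639, 0.001], [0.639, 0.769, -0.001], [-0.002, -0.0, -1.0]]
ft_force: [0.3, -0.3, -3.7]
grip_width: 0.018
gripper_force: 79.1
```

```bash
python3 - <<'E'
from ch import *
for c in('side','wrist'):
  optics.get_image(c);show(spotter.mark_of,'chuck0',c,6)
plan([[(*cell(0,1),.041,50,-1,1)]])
E
```

```text
chuck0 side 0.93 [ 0.5258 -0.3145  0.0062]
chuck0 side 0.86 [ 0.5949 -0.2397  0.0071]
chuck0 side 0.85 [ 0.5984 -0.306   0.0001]
chuck0 side 0.8 [ 0.4535 -0.3153  0.0032]
chuck0 side 0.62 [ 0.458 -0.247  0.056]
chuck0 wrist 0.81 [ 0.4557 -0.3164  0.0048]
chuck0 wrist 0.8 [ 0.5915 -0.2384  0.0038]
chuck0 wrist 0.56 [ 0.4542 -0.2445  0.0561]
t 53.75 p [ 0.4559 -0.2455  0.0915] yaw 50.26970659279674 q6 -91.68672229098952
1 0.1 0 5.1 0 -1
```

Emit:
move_arm --series "0 0 2.5 0 -1; 0 0 4.2 0 -1; 0 0 4.9 0 -1; 0 0 4.9 0 -1; 0 0 4.9 0 -1"

```text
time_s: 54.38
position: [0.456, -0.2457, 0.0424]
tool_rot: [[-0.769, 0.639, 0.001], [0.639, 0.769, -0.001], [-0.002, -0.0, -1.0]]
ft_force: [0.4, -0.0, -4.3]
grip_width: 0.0181
gripper_force: 79.3
```

Emit:
move_arm --series "0 0 0 0 -0.2; 0 0 0 0 -0.2; 0 0 0 0 -0.2; 0 0 0 0 -0.2; 0 0 -6 0 -0.2; 0 0 -12 0 -0.2; 0 0 -18 0 -0.2; 0 0 -18 0 -0.2"

```text
time_s: 55.38
position: [0.4569, -0.2464, 0.2261]
tool_rot: [[-0.769, 0.639, 0.007], [0.639, 0.769, -0.006], [-0.01, -0.0, -1.0]]
ft_force: [0.1, 0.4, -0.5]
grip_width: 0.0339
gripper_force: 0.0
```

Emit:
move_arm --series "3 5 0 0 -0.2; 6 10 0 0 -0.2; 6 15 0 0 -0.2; 6 20 0 0 -0.2; 6 20 0 0 -0.2; 6 20 0 0 -0.2; 6 20 0 0 -0.2; 6 20 0 0 -0.2"

```text
time_s: 56.38
position: [0.537, -0.054, 0.2217]
tool_rot: [[-0.768, 0.64, -0.0], [0.64, 0.768, -0.0], [-0.0, -0.0, -1.0]]
ft_force: [-0.6, 0.0, -0.9]
grip_width: 0.0342
gripper_force: 0.0
```

```bash
python3 - <<'E'
from ch import *
save('side','s9.png');save('top','t9.png')
for c in('side','top'):
  for t in('chuck0','eye0','dial_stand','oil_bottle','boring_bar'):show(spotter.mark_of,t,c,5 if t[0] in'ce' else 1)
E
```

```text
chuck0 side 0.89 [ 0.5906 -0.2419  0.0035]
chuck0 side 0.74 [ 0.5265 -0.3161  0.0085]
chuck0 side 0.74 [ 0.5987 -0.3098  0.0002]
chuck0 side 0.61 [ 0.4575 -0.2456  0.0061]
chuck0 side 0.59 [ 0.4534 -0.3148  0.0017]
eye0 side 0.86 [0.598  0.3291 0.1087]
eye0 side 0.68 [0.4087 0.3026 0.1071]
eye0 side 0.66 [0.5059 0.3166 0.1097]
eye0 side 0.65 [0.4894 0.3733 0.0029]
dial_stand side 0.95 [ 0.7805 -0.0645 -0.0004]
boring_bar side 0.62 [ 0.7427  0.2099 -0.0019]
chuck0 top 0.72 [ 0.5932 -0.2401  0.0009]
chuck0 top 0.71 [ 0.5283 -0.3146  0.0091]
chuck0 top 0.68 [ 0.4549 -0.2436  0.0031]
chuck0 top 0.55 [ 0.5997 -0.3108  0.0074]
chuck0 top 0.55 [ 0.4568 -0.3148  0.004 ]
eye0 top 0.88 [0.5017 0.3163 0.1106]
eye0 top 0.87 [0.4061 0.3039 0.1094]
eye0 top 0.8 [0.5975 0.3332 0.1117]
eye0 top 0.26 [0.41   0.3064 0.1436]
dial_stand top 0.88 [ 0.7793 -0.0681  0.0008]
oil_bottle top 0.9 [0.7791 0.024  0.0002]
boring_bar top 0.83 [ 0.7387  0.217  -0.0016]
```

View pics/s9.png

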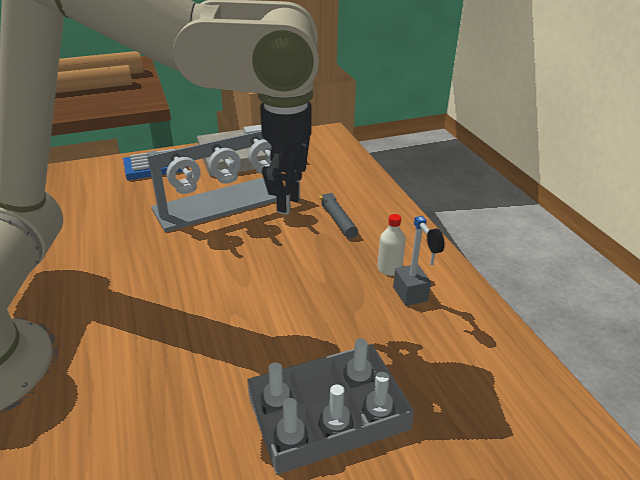

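The side view shows all five chucks upright in separate cells (px 275,385; 360,362; 290,425; 336,410; 380,397). The three eyes hang on their pegs (183,173; 224,163; 262,153), and the bystanders haven't moved. I'm handing the job in.

```bash
python3 -c "
from h import *
print(order.close_job())"
```

```text
the job is handed in; nothing more can be done
None
```

The bench is cleared and the job handed in at about 57 s: three eye nuts hang one to a peg, five collet chucks stand shank up in separate crate cells, and the dial gauge, oil bottle and boring bar are where they were; no verdict came back.

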